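Seat a roller in the V-block against its stop sleeve and hold it down

TASK

Set up the V-block for drilling the blue-banded roller: first slide the orange sleeve over the upright brass post of the green fixture until it sits flat on the dark pedestal, and let it go. Then lay the roller in the V without dropping it, one end against the sleeve, and press it straight down with about 15 N (anywhere from 10 to 30 N) so that it bears firmly on both faces of the V; finish while still holding it pressed. Leave the other things on the bench where they are.

Things in the scene. Friction and masses are not known exactly. Their poses are not given: they have to be found in the camera images.
- fixture: Fixed fixture: green base plate 100 x 150 x 12 mm (local x, y, z) with a steel V-block and a brass post. Origin: centre of its underside on the bench. The V groove runs along local y, faces at 45 degrees, 37 mm wide at the top. The V-block spans local y -15 to +45, x -35 to +35 mm, its flat top 40.5 mm above the bench; the post is at local y = -50 mm, x = 0.
- cheek_front: The V-block's cheek on the local -x side, with one 45 degree contact face. Steel, rigid part of the fixture. Origin: on the plate's top under the middle of the V (local 0, 15, 12 mm of the fixture).
- cheek_back: The V-block's cheek on the local +x side, with the other 45 degree contact face. Same origin as cheek_front.
- roller_seat (a point): Where the roller's centre lies when it is seated in the V and touches the sleeve: 53 mm above the bench, 65 mm from the post's axis along local +y of the fixture. Axes as the fixture's.
- post_top (a point): Centre of the brass post's top, 74 mm above the bench. The post is 16 mm in diameter, its top 6 mm tapering to 11 mm.
- sleeve_seat (a point): Centre of the pedestal's top, at the foot of the brass post, 32 mm above the bench; the sleeve's underside rests here. The pedestal is 36 mm in diameter and the bare post rises 42 mm above it. Axes as the fixture's.
- sleeve: Loose orange plastic sleeve (ring), outer diameter 40 mm, bore 19 mm, height 30 mm, about 90 g, standing upright on the bench. Origin: centre of its underside; z is the bore's axis.
- roller: Loose plain aluminium roller with a blue band near each end, diameter 44 mm, length 90 mm, 0.25 to 0.5 kg, lying in the wooden cradle. Origin: its centre; local y is its long axis. Both ends are alike.
- cradle: Fixed low wooden cradle, 60 x 80 mm base, two rails 14 mm high (outer edges at local x = +-18 mm) along local y, in which the roller lies at the start with its axis 33.6 mm above the bench, within 0.1 rad of local y. Origin: centre of its underside. Its place and yaw vary.
- jar: Bystander: amber jar with black lid, 60 mm across, 85 mm high. Origin: centre of underside.
- spray: Bystander: blue spray can, 54 mm across, 160 mm high. Origin: centre of underside.
- tape: Bystander: yellow roll of tape lying flat, 90 mm across, 25 mm high. Origin: centre of underside.
- wrench: Bystander: wrench lying across the far side of the bench. Origin: about its middle.
- screwdriver: Bystander: screwdriver with red handle lying at the near left. Origin: about its middle.
- hammer: Bystander: hammer lying at the left side. Origin: about its middle.
- mug: Bystander: white mug, 76 mm across, 85 mm high. Origin: centre of underside.
There are look-alikes about, which are no part of the job. There is more than one size of the sleeve; the one meant has the size given above. Of the things that look like the roller, the smaller one is meant.

How it is judged:
On the way, in this order (a step that is already met when the one before it is completed fails the run):
1. the sleeve sits flat on the pedestal, over the post, and is let go (horizontal distance between sleeve and sleeve_seat below 0.003 m and z of sleeve in the frame of sleeve_seat between -0.002 and 0.002 m and angle between sleeve's own z axis and vertical below 0.06 rad and contact force between the fingers and sleeve below 0.1 N), for 0.2 s.
2. the roller lies in the V with one end at the sleeve (x of roller in the frame of roller_seat between -0.002 and 0.002 m and z of roller in the frame of roller_seat between -0.002 and 0.002 m and angle between the y axis of roller and the y axis of fixture, either way round below 0.06 rad and horizontal distance between roller and sleeve below 0.0685 m), for 0.2 s.
At the end, for the whole second after the job is handed in: Sleeve over the post, on the pedestal (3 mm sideways, 2 mm high, 0.06 rad tilt); roller in the V (2 mm sideways and in height, 0.06 rad), its end within 3.5 mm of the sleeve, still, fingers pressing on it so that each V face carries 4 to 35 N, the fixture over 9 N (all of step 2 and horizontal distance between sleeve and sleeve_seat below 0.003 m and z of sleeve in the frame of sleeve_seat between -0.002 and 0.002 m and angle between sleeve's own z axis and vertical below 0.06 rad and contact force between roller and cheek_front between 4 and 35 N and contact force between roller and cheek_back between 4 and 35 N and contact force between roller and fixture above 9 N and contact force between the fingers and roller above 2 N and linear speed of roller below 0.02 m/s); the arm keeps its last pose, push and grip.
It fails at once if the roller is dropped (falls freely at over 0.4 m/s with no finger on it) (linear speed of roller above 0.4 m/s and contact force between the fingers and roller below 0.1 N).
It fails at once if another thing on the bench is moved by more than 30 mm (distance of any of jar, spray, tape, wrench, screwdriver, hammer, mug from where it was at the start of the episode above 0.03 m).
It also fails if it takes over 70 s, if anything falls off the work surface, if the arm or the gripper's body presses on something with over 40 N, if the wrist force passes 120 N, or if a joint passes its speed limit or range.

ROBOT

A 7-joint arm with a two-finger parallel gripper is mounted at the origin on the work surface. World frame = base frame: x ahead of the robot, y to its left, z up, the work surface at z = 0. Lengths are in m, angles in rad, forces in N, time in s.
With the tool pointing down it reaches from about 0.425 to 0.825 m from the base axis. Payload 3.6 kg.
Tool frame: the origin (TCP) lies at the very end of the fingers, on their centre line; the grasp point (between the pads) lies 19 mm behind it; z points along the fingers, y is the direction in which the jaws open and shut (so a half turn about z gives the same grasp; the last joint's range is limited). The gripper opens to 85 mm and grips with 20 to 120 N. Pads are 22 mm wide; open, the fingers measure 114 mm over their backs; the gripper's body (76 mm by 85 mm) begins 54 mm behind the grasp point. The pads swing forward as they close: fully open they stand 13 mm farther back than shut.
Start: joints at [-1.321, 0.615, -0.013, 1.423, 0.008, 1.103, -0.04], TCP at [0.178, 0.625, 0.231] pointing down, gripper open.
Joint ranges: [-3.12, 3.12], [-0.3, 2.06], [-1.34, 1.32], [0.26, 2.42], [-1.36, 4.5], [0.01, 1.98], [-2.84, 2.84]. Speed limits (rad/s): [2.79, 2.79, 3.14, 3.14, 3.14, 3.14, 3.14].

INTERFACE

Orientations are given as a 3x3 rotation matrix whose columns are the frame's x, y, z axes.
In Python, from station import get_state, capture, arm, boxes_of, cut_out gives the robot as it stands.
- The arm moves only by the shell command python3 -m crank 'ROWS' [OPENING] [FORCE]. ROWS is JSON, a list of rows, each a list of 6 numbers: the shift along the tool's x, y, z in mm, then the turn, a rotation vector about the tool's x, y, z in degrees. A call has 1 to 5 rows; each row is the pose to reach, as a shift and turn from the pose commanded when the call began, along the tool's axes at that moment; what a row does not reach only later rows make up. A row lasts 1/12 s, in which the tool goes at most 41.7 mm and 7.16 degrees, less where a joint would pass 70% of its speed; a pose out of reach is approached as far as the arm can. A call with a gripper value outside its range is refused whole. OPENING is the finger opening in mm, from 0 to 85.4, set as the call begins (- or left out, the last holds). The fingers move at their own pace and stop on an object; FORCE is the grip in N (left out, the last holds). Time passes only in rows, so rows that repeat a pose let the fingers close. It gives the time, the measured TCP pose, the force and the opening at its end, in the units of the state.
- get_state(): the state, without advancing time (a new reading comes with each control period).
- capture(name): name is "scene" or "top"; returns a dict with "pixels" (400x640x3 uint8, blue, green, red), "K" (3x3 intrinsics, pixels), "extrinsics" (4x4, takes a point from world to camera coordinates). Camera axes: x right, y up, looking along -z (the intrinsics and any distortion apply to the point x, -y, -z); pixel columns grow to the right and rows downward; lengths in m; the calibration is good to about 2 mm. A picture is of the moment at which its call begins. There is no depth.
- arm.sign_off(): hands the job in, once; it reports no verdict.
Trained networks look in a picture, given as the dict that the camera call returned (one of the last four; its "shot" number tells which), for a name from the list of things; names that differ only in an ending like _2 or _b are one class to them, and where a whole thing is asked for, a point or a joint stands for the part that bears it (a point fixed in the world has none). Each returns a list of dicts, best first, with "confidence" (0 to 1); they miss things now and then, are a little off and sometimes report something else, mostly with a low value. They report only what shows in the picture. A call takes as long as a camera call. They do not tell look-alikes from the thing itself.
- boxes_of(picture, label): "point" ([x, y, z] in m, in the coordinates of the camera as it stood for that picture, good to about 4 mm: the middle of the surface that is visible of it).
- cut_out(picture, label): "mask" (400x640 bool, what is visible of it).
The state is a dict: "time_s": time; "joint_positions": joint angles; "joint_velocities": joint speeds; "joint_efforts": joint torques, N m; "eef_pos": TCP position; "tool_rot": TCP orientation; "contact_force": force on the tool from outside, world axes, zero at the start; "wrist_torque": the same for the moment, N m; "grip_width": finger opening in m.
Only numpy, scipy, OpenCV 4.12 (cv2) and the standard library are available. Lean on these libraries where they do the work, as an engineer would, in place of code of your own. Each camera call takes 0.05 s, during which the arm holds its last target.

## Working session

There is one attempt and no reset: what is moved stays moved. The work goes in short steps, Python scripts to look and compute and a shell command to move; the robot and the scene stay as the last step left them, time stands still between calls to the robot, and variables do not carry over. Pictures are saved under pics/ and viewed, and the job is handed in when it is done.

```bash
ls; mkdir -p pics; python3 - <<'E'
from station import get_state, capture
import cv2
s=get_state(); print(s)
for n in("scene","top"):
    p=capture(n); cv2.imwrite(f"pics/{n}0.png",p["pixels"]); print(n,p["K"],p["extrinsics"],p["shot"],[k for k in p])
E
```

```text
pics
{'time_s': 0.0, 'joint_positions': array([-1.32050291,  0.61590969, -0.01263229,  1.42492023,  0.00810175,
        1.10339158, -0.04040222]), 'joint_velocities': array([-8.51845371e-04, -3.03289346e-04,  6.28633117e-05, -3.65745380e-04,
        8.22414581e-04,  8.45232459e-04,  1.13261635e-03]), 'joint_efforts': array([-3.88379685e-04, -4.69218957e+01,  2.58838842e-01, -1.71036315e+01,
        9.89702210e-03,  9.71362431e-03,  1.44424359e-05]), 'eef_pos': array([0.1773997 , 0.62452107, 0.23013722]), 'tool_rot': array([[-9.61958044e-01,  2.73196384e-01, -6.75668869e-04],
       [ 2.73197218e-01,  9.61954826e-01, -2.48866536e-03],
       [-2.99314484e-05, -2.57858252e-03, -9.99996675e-01]]), 'contact_force': array([0.10741945, 0.62232827, 0.31720988]), 'wrist_torque': array([ 0.01419156, -0.03618343, -0.02491514]), 'grip_width': 0.08542821417642087}
scene [[366.14910134   0.         320.67223134]
 [  0.         366.14910134 194.7696407 ]
 [  0.           0.           1.        ]] [[-0.36631176  0.93049061 -0.00171049  0.16904011]
 [-0.77849014 -0.3054649   0.5483104   0.39370032]
 [ 0.50967518  0.20218415  0.83627315 -1.28856393]
 [ 0.          0.          0.          1.        ]] 1 ['pixels', 'K', 'extrinsics', 'shot']
top [[477.85236026   0.         322.46316083]
 [  0.         477.85236026 201.35152849]
 [  0.           0.           1.        ]] [[-0.05874629 -0.99826062 -0.00496083  0.05163083]
 [ 0.97272786 -0.05835931  0.22448763 -0.56033466]
 [-0.22438667  0.00836228  0.97446431 -1.29190896]
 [ 0.          0.          0.          1.        ]] 2 ['pixels', 'K', 'extrinsics', 'shot']
```

View pics/scene0.png

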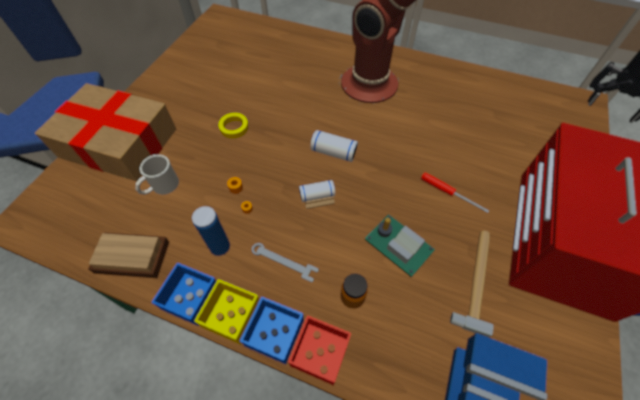

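View pics/top0.png

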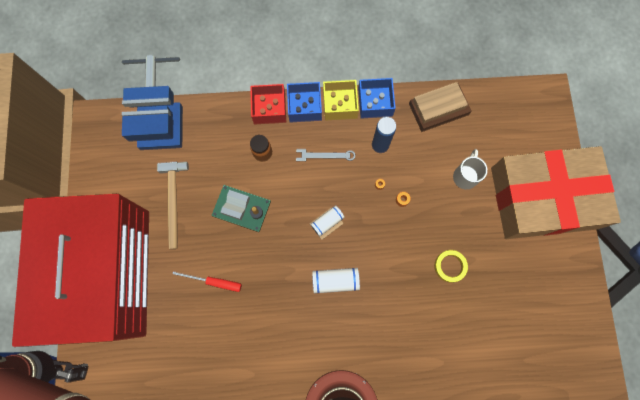

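The scene view shows the fixture at (400,245), the small roller in its cradle at (318,192), the larger roller at (333,145), and the rings at (234,184) and (247,207). In the top view these are at (242,208), (327,222), (336,281), (403,198) and (380,184).

```bash
cat > h.py <<'E'
import numpy as np, cv2
from station import get_state, capture, boxes_of, cut_out
def ray(p,u,v):
    K=p["K"];E=p["extrinsics"];R=E[:3,:3];t=E[:3,3]
    d=np.array([(u-K[0,2])/K[0,0],-(v-K[1,2])/K[1,1],-1.])
    return -R.T@t, R.T@d
def onz(p,u,v,z):
    o,d=ray(p,u,v); return o+d*(z-o[2])/d[2]
def proj(p,X):
    X=np.atleast_2d(X);K=p["K"];E=p["extrinsics"]
    c=X@E[:3,:3].T+E[:3,3]
    return np.c_[K[0,0]*c[:,0]/-c[:,2]+K[0,2], K[1,1]*-c[:,1]/-c[:,2]+K[1,2]]
def toW(p,c):
    E=p["extrinsics"];return E[:3,:3].T@(np.array(c)-E[:3,3])
E
python3 - <<'E'
from h import *
np.set_printoptions(precision=4,suppress=True)
for n in("scene","top"):
    p=capture(n)
    for l in("sleeve","roller","cradle","fixture","post_top","cheek_front"):
        try: r=boxes_of(p,l)
        except Exception as e: print(l,e); continue
        for b in r: 
            w=toW(p,b["point"]); print(n,l,round(b["confidence"],2),w,proj(p,w)[0].round(1))
    for l in("sleeve","roller"):
        for b in cut_out(p,l):
            m=b["mask"];ys,xs=np.nonzero(m);print(n,l,round(b["confidence"],2),m.sum(),xs.min(),xs.max(),ys.min(),ys.max())
    cv2.imwrite(f"pics/{n}1.png",p["pixels"])
    np.save(f"{n}.npy",p,allow_pickle=True)
t=cv2.imread("pics/top1.png");s=cv2.imread("pics/scene1.png")
a=cv2.resize(t[170:245,200:300],None,fx=7,fy=7,interpolation=cv2.INTER_CUBIC);cv2.imwrite("pics/a.png",a)
a=cv2.resize(t[170:245,300:420],None,fx=6,fy=6,interpolation=cv2.INTER_CUBIC);cv2.imwrite("pics/b.png",a)
a=cv2.resize(s[205:280,350:450],None,fx=7,fy=7,interpolation=cv2.INTER_CUBIC);cv2.imwrite("pics/c.png",a)
E
```

```text
scene sleeve 0.74 [ 0.5674 -0.2142  0.0279] [235.1 183. ]
scene sleeve 0.4 [ 0.6246 -0.1513  0.0215] [245.9 207.6]
scene roller 0.94 [ 0.3618 -0.0002  0.055 ] [333.2 145.5]
scene roller 0.65 [0.5203 0.0159 0.0511] [318.1 190.3]
scene cradle 0.57 [0.526  0.0205 0.0026] [319.  202.2]
scene fixture 0.56 [0.576  0.2602 0.0079] [399.  245.6]
scene post_top 0.81 [0.5769 0.2619 0.0131] [399.9 245.2]
scene cheek_front 0.98 [0.5632 0.2759 0.0357] [408.4 238.5]
scene sleeve 0.68 194 227 241 177 193
scene sleeve 0.52 228 305 333 197 207
scene sleeve 0.48 121 241 252 201 213
scene roller 0.92 522 300 334 181 201
scene roller 0.71 930 311 356 131 161
top sleeve 0.72 [ 0.5628 -0.2191  0.0295] [403.9 199.1]
top sleeve 0.57 [ 0.6224 -0.1596  0.019 ] [381.4 181.5]
top roller 0.94 [0.5069 0.0084 0.0551] [327.1 220.9]
top roller 0.58 [ 0.3384 -0.0072  0.0595] [336.5 280.7]
top cradle 0.59 [0.4963 0.0007 0.0088] [329.9 227.3]
top cradle 0.55 [ 0.3638 -0.3379  0.0258] [452.4 265.3]
top fixture 0.92 [0.5637 0.2565 0.0132] [241.6 209.5]
top fixture 0.18 [ 0.6344 -0.4234  0.0431] [472.  170.2]
top post_top 0.56 [0.5658 0.2551 0.0105] [242.2 209. ]
top cheek_front 0.6 [0.553  0.2799 0.037 ] [232.1 211.9]
top sleeve 0.56 177 395 410 192 207
top sleeve 0.48 73 375 384 179 188
top roller 0.87 493 311 343 206 235
top roller 0.84 973 313 359 269 292
```

View pics/a.png

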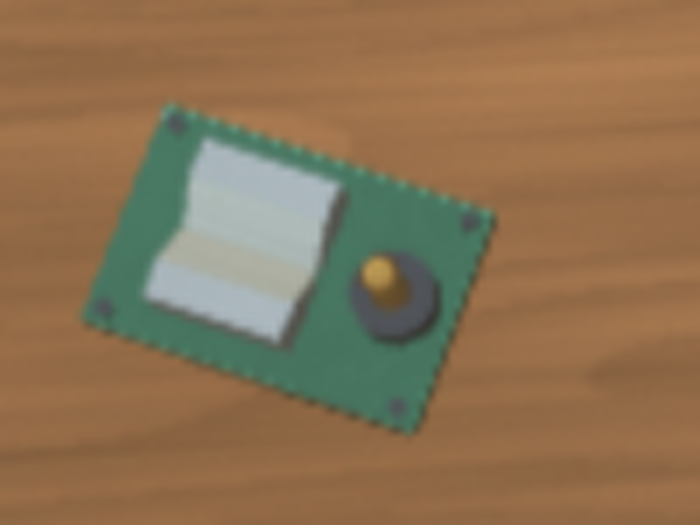

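View pics/b.png

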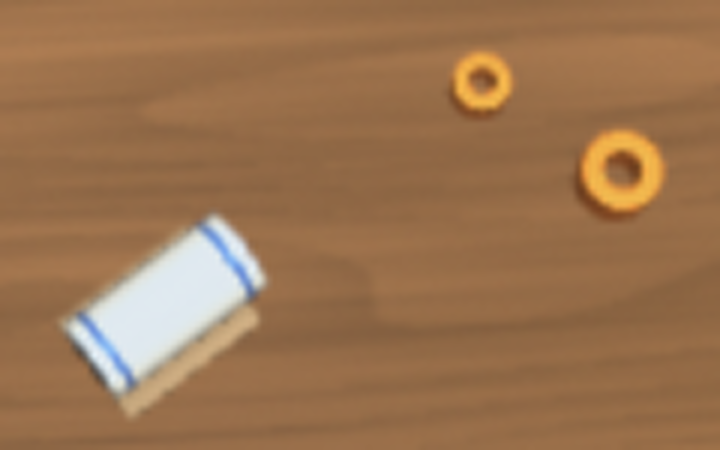

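View pics/c.png

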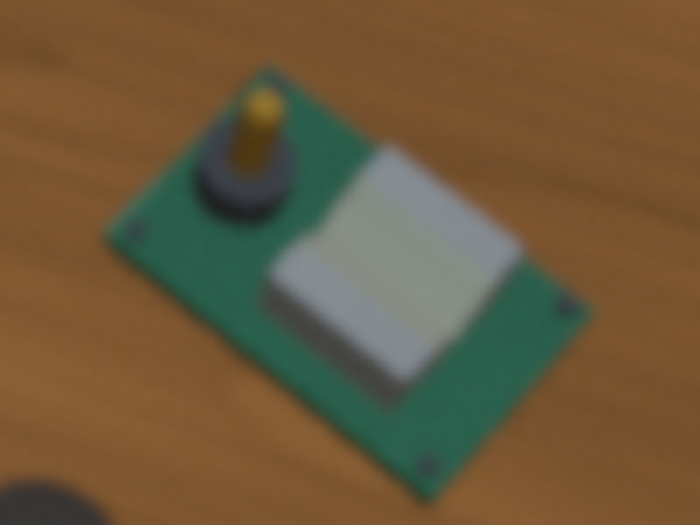

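```bash
cat >> h.py <<'E'
from scipy.optimize import minimize
S=8
def circ(c,R,r,axis,n=40):
    a=np.linspace(0,2*np.pi,n,endpoint=False)
    i=[k for k in range(3) if k!=axis]; P=np.zeros((n,3)); P[:,i[0]]=r*np.cos(a);P[:,i[1]]=r*np.sin(a)
    return P
def Rz(y): c,s=np.cos(y),np.sin(y); return np.array([[c,-s,0],[s,c,0],[0,0,1]])
def shape(kind):
    if kind=="fixture": return np.array([[x,y,z] for x in(-.05,.05) for y in(-.075,.075) for z in(0,.012)])
    if kind=="sleeve":
        a=circ(0,0,.02,2); return np.vstack([a,a+[0,0,.03]])
    if kind=="roller":
        a=circ(0,0,.022,1); return np.vstack([a+[0,.045,0],a-[0,.045,0]])
def place(kind,q,z): return shape(kind)@Rz(q[2]).T+[q[0],q[1],z]
def softmask(p,box,fn):
    u0,v0,u1,v1=box
    im=cv2.resize(p["pixels"][v0:v1,u0:u1],None,fx=S,fy=S,interpolation=cv2.INTER_CUBIC)
    m=fn(im).astype(np.uint8)
    n,l,st,_=cv2.connectedComponentsWithStats(m)
    k=1+np.argmax(st[1:,4]); m=(l==k).astype(np.uint8)
    h=cv2.convexHull(np.vstack([c for c in cv2.findContours(m,cv2.RETR_EXTERNAL,cv2.CHAIN_APPROX_NONE)[0]]))
    f=np.zeros_like(m);cv2.fillConvexPoly(f,h,1); return f,im
def render(p,X,box,shp):
    u=(proj(p,X)-[box[0],box[1]]+.5)*S-.5
    h=cv2.convexHull(u.astype(np.float32))
    f=np.zeros(shp,np.uint8);cv2.fillConvexPoly(f,np.round(h*16).astype(np.int32),1,shift=4);return f
def fit(items,kind,z,q0,scale=None):
    def cost(q):
        c=0
        for p,box,m in items: c+=np.count_nonzero(render(p,place(kind,q,z),box,m.shape)!=m)/m.sum()
        return c
    best=None
    for s in(.01,.004):
        q0=q0 if best is None else best.x
        sim=np.array([q0]+[np.array(q0)+d for d in np.diag([s,s,20*s])])
        best=minimize(cost,q0,method="Nelder-Mead",options=dict(initial_simplex=sim,xatol=1e-5,fatol=1e-6,maxiter=400))
    return best.x,best.fun
E
cat > f0.py <<'E'
from h import *
np.set_printoptions(precision=4,suppress=True)
P={n:np.load(n+".npy",allow_pickle=True).item() for n in("scene","top")}
hsv=lambda im:cv2.cvtColor(im,cv2.COLOR_BGR2HSV).astype(int)
green=lambda im:(im[...,1].astype(int)-im[...,2]>0) 
orange=lambda im:(lambda h:(h[...,1]>165)&(h[...,2]>150))(hsv(im))
white=lambda im:(im[...,0].astype(int)-im[...,2]*0.9>-20)
B=dict(fixture=dict(scene=(360,205,440,285),top=(205,180,278,240)),
 sleeve=dict(scene=(222,172,244,198),top=(390,187,416,212)),
 small=dict(scene=(239,198,256,217),top=(371,175,389,192)),
 roller=dict(scene=(292,170,344,212),top=(303,198,350,245)))
F=dict(fixture=(green,"fixture",0,[.57,.257,-1.2]),sleeve=(orange,"sleeve",0,[.565,-.215,0]),small=(orange,"sleeve",0,[.623,-.155,0]),roller=(white,"roller",.0336,[.51,.01,-.6]))
for k,(fn,kind,z,q0) in F.items():
    it=[]
    for n in("scene","top"):
        box=B[k][n];m,im=softmask(P[n],box,fn);it.append((P[n],box,m))
    for lab,i in(("scene",it[:1]),("top",it[1:]),("both",it)):
        q,c=fit(i,kind,z,q0); 
        areas=[round(render(p,place(kind,q,z),b,m.shape).sum()/m.sum(),3) for p,b,m in i]
        print(k,lab,q,round(c,3),"area model/mask",areas)
    tiles=[]
    for p,b,m in it:
        im=cv2.resize(p["pixels"][b[1]:b[3],b[0]:b[2]],None,fx=S,fy=S,interpolation=cv2.INTER_CUBIC)
        r=render(p,place(kind,q,z),b,m.shape)
        for mm,c in((m,(0,0,255)),(r,(255,0,255))):
            cv2.drawContours(im,cv2.findContours(mm,0,1)[0],-1,c,1)
        tiles.append(cv2.resize(im,(390,390)))
    cv2.imwrite(f"pics/fit_{k}.png",np.hstack(tiles))
E
python3 f0.py
```

```text
fixture scene [ 0.569   0.2592 -0.3976] 0.043 area model/mask [np.float64(1.043)]
fixture top [ 0.5708  0.2594 -0.3931] 0.014 area model/mask [np.float64(1.013)]
fixture both [ 0.5707  0.2594 -0.3875] 0.062 area model/mask [np.float64(1.047), np.float64(1.014)]
sleeve scene [ 0.5518 -0.2329  0.478 ] 0.58 area model/mask [np.float64(1.544)]
sleeve top [ 0.5678 -0.2182  0.1096] 0.204 area model/mask [np.float64(1.199)]
sleeve both [ 0.5667 -0.219   0.1803] 0.851 area model/mask [np.float64(1.6), np.float64(1.199)]
small scene [ 0.6059 -0.1711  0.0532] 0.793 area model/mask [np.float64(1.739)]
small top [ 0.6275 -0.1577  0.063 ] 1.136 area model/mask [np.float64(2.13)]
small both [ 0.6281 -0.1584 -0.0013] 2.649 area model/mask [np.float64(2.291), np.float64(2.099)]
roller scene [0.5105 0.0075 0.6219] 0.072 area model/mask [np.float64(0.939)]
roller top [0.5124 0.0079 0.5978] 0.038 area model/mask [np.float64(0.973)]
roller both [0.5119 0.0079 0.598 ] 0.118 area model/mask [np.float64(0.936), np.float64(0.973)]
```

```bash
python3 - <<'E'
import cv2,numpy as np
r=[cv2.imread(f"pics/fit_{k}.png") for k in("fixture","sleeve","roller")]
cv2.imwrite("pics/fits.png",cv2.resize(np.vstack(r),(400,600)))
E
```

```text
(no output)
```

View pics/fits.png

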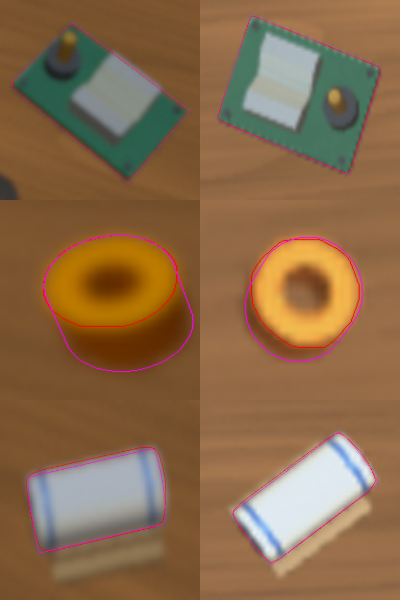

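```bash
cat > f1.py <<'E'
exec(open("f0.py").read().split("for k,(fn")[0])
import h
_s=h.shape
h.shape=lambda k:_s("sleeve")[40:]-[0,0,.03] if k=="disc" else _s(k)
it=[]
for n in("scene","top"):
    b=B["sleeve"][n];m,im=softmask(P[n],b,orange);it.append((P[n],b,m))
for lab,i in(("scene",it[:1]),("top",it[1:]),("both",it)):
    q,c=fit(i,"disc",.03,[.565,-.217,0]);print(lab,q,c,[round(render(p,place("disc",q,.03),b,m.shape).sum()/m.sum(),3) for p,b,m in i])
E
python3 f1.py
python3 -m crank '[[0,0,0,0,0,0]]' 
python3 - <<'E'
import math
E
```

```text
scene [ 0.5672 -0.2186  0.0062] 0.04397430217102348 [np.float64(0.956)]
top [ 0.5662 -0.2172  0.0118] 0.04087501283762966 [np.float64(0.963)]
both [ 0.5666 -0.2177  0.0746] 0.125134456680343 [np.float64(0.954), np.float64(0.961)]
time_s: 1.08
eef_pos: [0.1776, 0.6253, 0.2313]
tool_rot: [[-0.962, 0.273, -0.0], [0.273, 0.962, 0.0], [0.0, 0.0, -1.0]]
contact_force: [0.6, -0.4, -1.0]
grip_width: 0.0856
```

```bash
python3 - <<'E'
from h import *
np.set_printoptions(precision=3,suppress=True)
P={n:np.load(n+".npy",allow_pickle=True).item() for n in("scene","top")}
def tri(a,b):
    A=[];y=[]
    o1,d1=ray(P["scene"],*a);o2,d2=ray(P["top"],*b)
    s=np.linalg.lstsq(np.c_[d1,-d2],o2-o1,rcond=None)[0]
    return (o1+d1*s[0]+o2+d2*s[1])/2,np.linalg.norm(o1+d1*s[0]-o2-d2*s[1])
print(tri((563,128),(124,343)),tri((512,283),(148,205)),tri((203,213),(386,123)))
for uv in((148,345),(148,205),(184,166)):print(onz(P["top"],*uv,0))
print(onz(P["top"],260,147,.085),onz(P["top"],322,155,0.0))
E
```

```text
(array([0.213, 0.534, 0.188]), np.float64(0.030298705847558022)) (array([0.588, 0.526, 0.037]), np.float64(0.0046997492079669)) (array([ 0.744, -0.165,  0.174]), np.float64(0.0006954081379723846))
[0.196 0.527 0.   ]
[0.597 0.536 0.   ]
[0.712 0.43  0.   ]
[0.728 0.188 0.085] [0.722 0.011 0.   ]
```

```bash
cat > go.py <<'E'
import sys,numpy as np
from scipy.spatial.transform import Rotation as Ro
from station import get_state
np.set_printoptions(precision=2,suppress=True)
a=[float(x) for x in sys.argv[1:]]
s=get_state();R=np.array(s["tool_rot"]);p=np.array(s["eef_pos"])
yaw=np.degrees(np.arctan2(R[1,1],R[0,1]))
t=np.array(a[:3]);ty=a[3] if len(a)>3 else yaw
y=np.array([np.cos(np.radians(ty)),np.sin(np.radians(ty)),0]);z=np.array([0,0,-1.]);T=np.c_[np.cross(y,z),y,z]
d=R.T@(t-p)*1000; rv=Ro.from_matrix(R.T@T).as_rotvec(degrees=True)
print("t",s["time_s"],"pos",p,"yaw",yaw,"tilt z",R[:2,2],"F",np.array(s["contact_force"]),"w",s["grip_width"]*1000)
print("row",d,rv,"dist",np.linalg.norm(d),"rot",np.linalg.norm(rv))
E
python3 go.py .27 .47 .30 45
```

```text
t 1.0833 pos [0.18 0.63 0.23] yaw 74.14420723927564 tilt z [-0.  0.] F [ 0.58 -0.43 -0.99] w 85.55967373648407
row [-131.29 -124.11  -68.68] [ 0.   -0.   29.14] dist 193.27399037685714 rot 29.14420725131038
```

```bash
python3 -m crank '[[-131,-124,-69,0,0,29],[-131,-124,-69,0,0,29],[-131,-124,-69,0,0,29],[-131,-124,-69,0,0,29],[-131,-124,-69,0,0,29]]' 62 40; python3 go.py .44 .35 .28 12
```

```text
time_s: 1.5
eef_pos: [0.273, 0.4666, 0.3023]
tool_rot: [[-0.702, 0.712, 0.003], [0.712, 0.702, 0.0], [-0.002, 0.002, -1.0]]
contact_force: [1.1, 0.5, -0.1]
grip_width: 0.0623
t 1.5 pos [0.27 0.47 0.3 ] yaw 44.620119653508475 tilt z [0. 0.] F [ 1.15  0.45 -0.1 ] w 62.2688315961205
row [-200.29   36.9    22.71] [ 0.16  0.07 32.62] dist 204.925364594607 rot 32.620418221447146
```

```bash
python3 -m crank '[[-200,37,23,0,0,33],[-200,37,23,0,0,33],[-200,37,23,0,0,33],[-200,37,23,0,0,33],[-200,37,23,0,0,33]]'; python3 go.py .53 .17 .25 -10
```

```text
time_s: 1.92
eef_pos: [0.4395, 0.3535, 0.2775]
tool_rot: [[-0.204, 0.979, 0.001], [0.979, 0.204, 0.0], [-0.0, 0.001, -1.0]]
contact_force: [0.1, 0.3, 1.1]
grip_width: 0.062
t 1.9167 pos [0.44 0.35 0.28] yaw 11.785982952097427 tilt z [0. 0.] F [0.12 0.33 1.14] w 62.03775483380254
row [-198.11   51.11   27.6 ] [ 0.06 -0.01 21.79] dist 206.453020488758 rot 21.786064974604113
```

```bash
python3 -m crank '[[-198,51,28,0,0,22],[-198,51,28,0,0,22],[-198,51,28,0,0,22],[-198,51,28,0,0,22],[-198,51,28,0,0,22]]'; python3 go.py .55 -.03 .22 -22.3
```

```text
time_s: 2.33
eef_pos: [0.5298, 0.1705, 0.2492]
tool_rot: [[0.172, 0.985, 0.0], [0.985, -0.172, -0.0], [-0.0, 0.001, -1.0]]
contact_force: [0.2, 0.7, -0.4]
grip_width: 0.0621
t 2.3333 pos [0.53 0.17 0.25] yaw -9.888565511763973 tilt z [ 0. -0.] F [ 0.16  0.73 -0.43] w 62.093166888971034
row [-194.05   54.29   29.28] [ 0.03  0.01 12.41] dist 203.62053306986743 rot 12.411473100208001
```

```bash
python3 - <<'E'
import json
E
python3 go.py .55 -.03 .22 -22.3 | tail -1
```

```text
row [-194.05   54.29   29.28] [ 0.03  0.01 12.41] dist 203.62053306986743 rot 12.411473100208001
```

```bash
python3 -m crank '[[-194,54,29,0,0,12.4],[-194,54,29,0,0,12.4],[-194,54,29,0,0,12.4],[-194,54,29,0,0,12.4],[-194,54,29,0,0,12.4]]'; python3 go.py .5666 -.2177 .12 -22.3
```

```text
time_s: 2.75
eef_pos: [0.549, -0.0308, 0.2203]
tool_rot: [[0.38, 0.925, 0.0], [0.925, -0.38, -0.001], [-0.001, 0.001, -1.0]]
contact_force: [1.0, 0.6, 0.1]
grip_width: 0.062
t 2.75 pos [ 0.55 -0.03  0.22] yaw -22.32462035557816 tilt z [ 0. -0.] F [0.95 0.6  0.07] w 62.015810853945084
row [-166.18   87.19  100.44] [ 0.04  0.04 -0.02] dist 212.85330089162915 rot 0.05999663923195741
```

```bash
python3 -m crank '[[-166,87,100,0,0,0],[-166,87,100,0,0,0],[-166,87,100,0,0,0],[-166,87,100,0,0,0],[-166,87,100,0,0,0]]'; python3 -m crank '[[0,0,0,0,0,0],[0,0,0,0,0,0]]' ;python3 go.py .5666 -.2177 .06 -22.3
python3 - <<'E'
from h import *
for n in("scene","top"):
    p=capture(n);X=np.array(get_state()["eef_pos"]);print(n,X,proj(p,X))
    u,v=proj(p,X)[0].astype(int)
    im=p["pixels"].copy()
    c=cv2.resize(im[v-30:v+50,u-40:u+40],None,fx=5,fy=5,interpolation=cv2.INTER_CUBIC)
    w=proj(p,X)[0]-[u-40,v-30]; cv2.circle(c,tuple(int(x*5+2) for x in w),3,(0,0,255),-1)
    w=proj(p,[.5666,-.2177,.03])[0]-[u-40,v-30]; cv2.circle(c,tuple(int(x*5+2) for x in w),3,(255,0,255),-1)
    cv2.imwrite(f"pics/t_{n}.png",c)
cv2.imwrite("pics/t1.png",np.hstack([cv2.imread("pics/t_scene.png"),cv2.imread("pics/t_top.png")]))
E
```

```text
time_s: 3.17
eef_pos: [0.5667, -0.2124, 0.1214]
tool_rot: [[0.378, 0.926, 0.001], [0.926, -0.378, 0.0], [0.001, 0.001, -1.0]]
contact_force: [-0.1, -0.1, 0.1]
grip_width: 0.0622
time_s: 3.33
eef_pos: [0.5649, -0.2143, 0.1209]
tool_rot: [[0.384, 0.923, -0.003], [0.923, -0.384, -0.001], [-0.002, -0.002, -1.0]]
contact_force: [0.5, 1.7, -0.7]
grip_width: 0.062
t 3.3333 pos [ 0.56 -0.21  0.12] yaw -22.59412877277546 tilt z [-0. -0.] F [ 0.52  1.72 -0.66] w 61.998948150192696
row [-2.35  3.05 60.93] [-0.12  0.12 -0.29] dist 61.05467686828333 rot 0.34015247982387214
scene [ 0.56610156 -0.21152432  0.12171355] [[229.09415652 161.95071074]]
top [ 0.56684799 -0.20988469  0.12226116] [[405.88287186 190.06376362]]
```

View pics/t1.png

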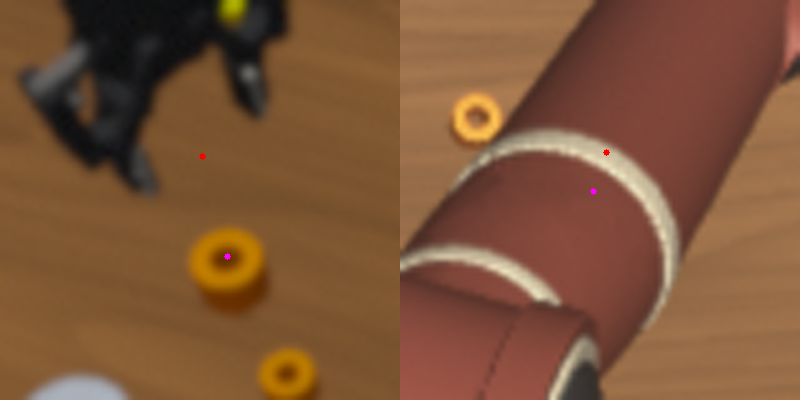

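```bash
cat > dr.py <<'E'
# dead reckoning of commanded pose: append calls (last row) here
import numpy as np,json
from scipy.spatial.transform import Rotation as Ro
def dr(log="log.txt"):
    R=np.array([[-.962,.2731,0],[.2731,.962,0],[0,0,-1]]);u,_,v=np.linalg.svd(R);R=u@v
    p=np.array([.178,.625,.231])
    for l in open(log):
        r=json.loads(l);p=p+R@np.array(r[:3])/1000;R=R@Ro.from_rotvec(r[3:],degrees=True).as_matrix()
    return p,R
if __name__=="__main__":
    p,R=dr();print(p.round(4),np.degrees(np.arctan2(R[1,1],R[0,1])).round(2))
E
cat > log.txt <<'E'
[-131,-124,-69,0,0,29]
[-200,37,23,0,0,33]
[-198,51,28,0,0,22]
[-194,54,29,0,0,12.4]
[-166,87,100,0,0,0]
E
python3 dr.py
cat > avg.py <<'E'
import numpy as np,sys
from station import get_state,capture
def avg(n=8):
    P=[];F=[];Y=[];Z=[]
    for i in range(n):
        s=get_state();P.append(s["eef_pos"]);F.append(s["contact_force"]);Y.append(np.degrees(np.arctan2(s["tool_rot"][1,1],s["tool_rot"][0,1])));Z.append(s["tool_rot"][:2,2])
        if i<n-1: capture("scene")
    return np.array(P),np.array(F),np.array(Y),np.array(Z),s
if __name__=="__main__":
    P,F,Y,Z,s=avg(int(sys.argv[1]) if len(sys.argv)>1 else 8)
    print("t",s["time_s"],"pos",P.mean(0).round(5),"sd",P.std(0).round(5),"F",F.mean(0).round(2),F.std(0).round(2),"yaw",Y.mean().round(2),"tilt",Z.mean(0).round(4),"w",round(s["grip_width"]*1000,2))
E
python3 avg.py 8
```

```text
[ 0.5673 -0.2147  0.12  ] -22.25
t 3.7833 pos [ 0.56716 -0.20926  0.1228 ] sd [0.00022 0.00045 0.00023] F [-0.11  0.39  0.32] [0.37 0.51 0.32] yaw -22.12 tilt [0.0011 0.0007] w 61.86
```

```bash
python3 -m crank '[[-8,2.6,35,0,0,0],[-8,2.6,63,0,0,0],[-8,2.6,63,0,0,0],[-8,2.6,63,0,0,0]]'; python3 avg.py 4
python3 - <<'E'
from h import *
X=np.array(get_state()["eef_pos"])
p=capture("scene")
u,v=proj(p,X)[0].astype(int)
c=cv2.resize(p["pixels"][v-40:v+40,u-40:u+40],None,fx=7,fy=7,interpolation=cv2.INTER_CUBIC)
cv2.imwrite("pics/t2.png",c)
E
```

```text
time_s: 4.12
eef_pos: [0.5649, -0.2184, 0.0583]
tool_rot: [[0.378, 0.926, -0.003], [0.926, -0.378, 0.001], [0.0, -0.003, -1.0]]
contact_force: [0.4, -0.7, 0.8]
grip_width: 0.0621
t 4.2667 pos [ 0.56635 -0.21919  0.06006] sd [0.00088 0.00051 0.0011 ] F [ 0.85 -0.25  0.6 ] [0.24 0.74 0.21] yaw -22.23 tilt [ 0.0008 -0.0003] w 62.05
```

View pics/t2.png

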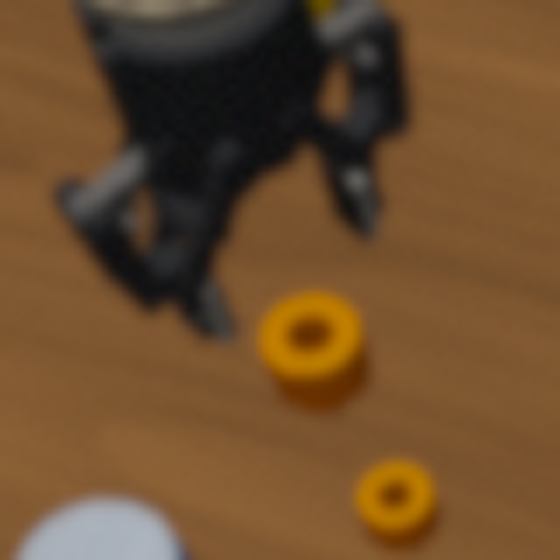

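```bash
python3 -m crank '[[1,0,28,0,0,0],[1,0,54,0,0,0],[1,0,54,0,0,0],[1,0,54,0,0,0]]'; python3 avg.py 4
```

```text
time_s: 4.65
eef_pos: [0.566, -0.2181, 0.0055]
tool_rot: [[0.379, 0.926, -0.001], [0.926, -0.379, 0.0], [0.0, -0.001, -1.0]]
contact_force: [0.8, -0.1, 1.0]
grip_width: 0.0623
t 4.8 pos [ 0.56701 -0.21885  0.00668] sd [0.00062 0.00046 0.00073] F [ 0.27 -0.4   0.55] [0.34 0.31 0.26] yaw -22.25 tilt [ 0.0018 -0.001 ] w 62.16
```

```bash
python3 -m crank '[[0,0,0,0,0,0],[0,0,0,0,0,0],[0,0,0,0,0,0],[0,0,0,0,0,0],[0,0,0,0,0,0]]' 34 30; python3 -m crank '[[0,0,0,0,0,0],[0,0,0,0,0,0],[0,0,0,0,0,0]]'; python3 avg.py 4
python3 - <<'E'
from h import *
X=np.array(get_state()["eef_pos"])
p=capture("scene")
u,v=proj(p,X)[0].astype(int)
c=cv2.resize(p["pixels"][v-40:v+40,u-40:u+40],None,fx=7,fy=7,interpolation=cv2.INTER_CUBIC)
cv2.imwrite("pics/t3.png",c)
E
```

```text
time_s: 5.22
eef_pos: [0.5671, -0.2188, 0.0069]
tool_rot: [[0.379, 0.925, 0.003], [0.925, -0.379, -0.001], [0.0, 0.003, -1.0]]
contact_force: [-1.0, 0.8, 6.1]
grip_width: 0.0393
time_s: 5.47
eef_pos: [0.5671, -0.2188, 0.007]
tool_rot: [[0.379, 0.925, 0.003], [0.925, -0.379, -0.001], [0.0, 0.003, -1.0]]
contact_force: [-1.3, 1.1, 6.1]
grip_width: 0.0395
t 5.6167 pos [ 0.56711 -0.21882  0.00694] sd [2.e-05 1.e-05 2.e-05] F [-0.71  0.61  6.43] [0.53 0.27 0.51] yaw -22.27 tilt [ 0.0025 -0.0007] w 38.71
```

View pics/t3.png

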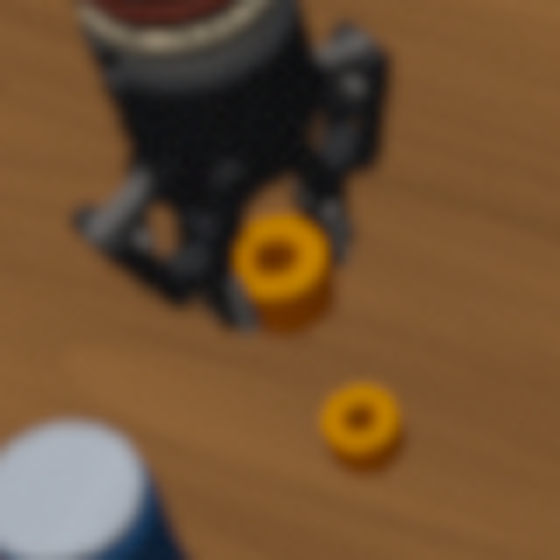

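```bash
python3 -m crank '[[0,0,-40,0,0,0],[0,0,-80,0,0,0],[0,0,-110,0,0,0],[0,0,-110,0,0,0]]'; python3 go.py .56 -.02 .13 -22.46; python3 go.py .5509 .18 .13 -22.46
```

```text
time_s: 6.0
eef_pos: [0.5701, -0.2209, 0.1223]
tool_rot: [[0.379, 0.925, 0.013], [0.925, -0.379, -0.006], [-0.0, 0.014, -1.0]]
contact_force: [1.4, -0.4, 0.2]
grip_width: 0.0391
t 6.0 pos [ 0.57 -0.22  0.12] yaw -22.26973343871495 tilt z [ 0.01 -0.01] F [ 1.4  -0.37  0.16] w 39.1214620604065
row [182.09 -85.38  -8.98] [0.79 0.02 0.19] dist 201.31223979773446 rot 0.8123597469802207
t 6.0 pos [ 0.57 -0.22  0.12] yaw -22.26973343871495 tilt z [ 0.01 -0.01] F [ 1.4  -0.37  0.16] w 39.1214620604065
row [ 363.72 -169.59  -10.22] [0.79 0.02 0.19] dist 401.4440723034106 rot 0.8123597469802207
```

```bash
python3 -m crank '[[182,-85,-9,0,0,0],[182,-85,-9,0,0,0],[182,-85,-9,0,0,0],[182,-85,-9,0,0,0],[182,-85,-9,0,0,0]]'; python3 -m crank '[[170,-80,0,0,0,0],[170,-80,0,0,0,0],[170,-80,0,0,0,0],[170,-80,0,0,0,0],[170,-80,0,0,0,0]]';  python3 avg.py 6; python3 go.py .5509 .2132 .11 -22.46
```

```text
time_s: 6.42
eef_pos: [0.5556, -0.0138, 0.1239]
tool_rot: [[0.377, 0.926, -0.001], [0.926, -0.377, 0.002], [0.001, -0.002, -1.0]]
contact_force: [0.4, 0.2, -1.6]
grip_width: 0.0389
time_s: 6.83
eef_pos: [0.545, 0.1778, 0.1234]
tool_rot: [[0.371, 0.929, -0.002], [0.929, -0.371, 0.004], [0.003, -0.004, -1.0]]
contact_force: [0.5, 0.1, -1.3]
grip_width: 0.0392
t 7.0833 pos [0.54549 0.17487 0.12346] sd [0.00075 0.00464 0.00036] F [ 0.23  0.2  -1.36] [0.5  1.4  0.74] yaw -21.88 tilt [-0.0016  0.0023] w 39.27
t 7.0833 pos [0.55 0.17 0.12] yaw -22.3246352618128 tilt z [-0. -0.] F [ 0.63 -0.3  -0.43] w 39.26937948427826
row [ 42.98 -13.01  13.96] [0.02 0.09 0.14] dist 47.02347690696341 rot 0.163283801048938
```

```bash
python3 -m crank '[[22,-7,7,0,0,0],[43,-13,14,0,0,0],[43,-13,14,0,0,0],[43,-13,14,0,0,0]]'; python3 avg.py 6
python3 - <<'E'
from h import *
X=np.array(get_state()["eef_pos"])
for n in("scene","top"):
    p=capture(n); np.save(n+"_h.npy",p,allow_pickle=True)
    u,v=proj(p,X)[0].astype(int); print(n,u,v)
    c=cv2.resize(p["pixels"][v-30:v+30,u-30:u+30],None,fx=6.6,fy=6.6,interpolation=cv2.INTER_CUBIC)
    cv2.imwrite(f"pics/t_{n}.png",c)
cv2.imwrite("pics/t4.png",np.hstack([cv2.imread("pics/t_scene.png"),cv2.imread("pics/t_top.png")]))
E
```

```text
time_s: 7.42
eef_pos: [0.5508, 0.214, 0.1096]
tool_rot: [[0.379, 0.925, -0.001], [0.925, -0.379, -0.001], [-0.001, -0.001, -1.0]]
contact_force: [0.0, 0.3, -0.9]
grip_width: 0.0392
t 7.6667 pos [0.55138 0.21238 0.11036] sd [0.00028 0.00076 0.00039] F [ 0.18  0.01 -1.  ] [0.59 0.3  0.33] yaw -22.42 tilt [ 0.0001 -0.0014] w 39.05
scene 389 211
top 251 205
```

View pics/t4.png

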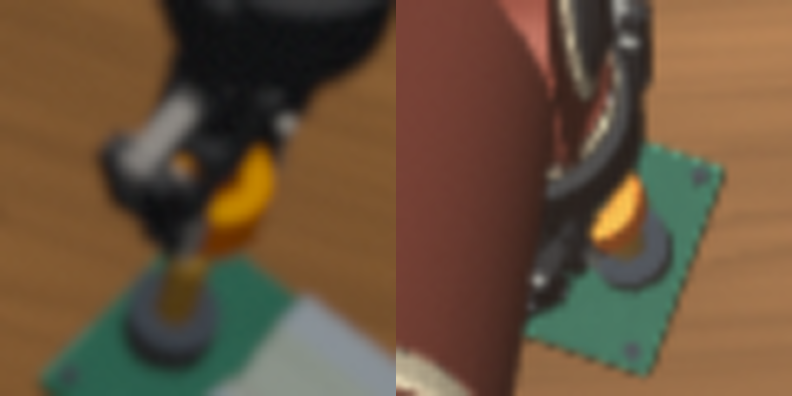

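```bash
cat > ov.py <<'E'
from h import *
import sys
def ring(c,r,z,n=60):
    a=np.linspace(0,2*np.pi,n);return np.c_[c[0]+r*np.cos(a),c[1]+r*np.sin(a),np.full(n,z)]
def ov(files,sl,zb,post,hw=25,f=7.8,out="pics/ov.png"):
    T=[]
    for fn in files:
        p=np.load(fn,allow_pickle=True).item()
        u,v=proj(p,[post[0],post[1],.08])[0].astype(int)
        im=cv2.resize(p["pixels"][v-hw:v+hw,u-hw:u+hw],None,fx=f,fy=f,interpolation=cv2.INTER_CUBIC)
        L=[]
        if sl is not None: L+=[(ring(sl,.02,zb),(255,0,255)),(ring(sl,.02,zb+.03),(255,0,255)),(ring(sl,.0095,zb+.03),(255,255,0))]
        L+=[(ring(post,.008,.032),(0,0,255)),(ring(post,.0055,.074),(0,0,255)),(ring(post,.018,.032),(255,255,255)),(ring(post,.018,.012),(255,255,255))]
        for X,c in L:
            q=((proj(p,X)-[u-hw,v-hw]+.5)*f-.5); cv2.polylines(im,[np.round(q*8).astype(np.int32)],False,c,1,cv2.LINE_AA,3)
        T.append(im)
    cv2.imwrite(out,np.hstack(T))
E
python3 - <<'E'
from ov import *
ov(["scene_h.npy","top_h.npy"],(.5514,.2124),.1035,(.5509,.2132),out="pics/ov1.png")
ov(["scene.npy","top.npy"],None,.1035,(.5509,.2132),out="pics/ov2.png")
E
```

```text
(no output)
```

View pics/ov1.png

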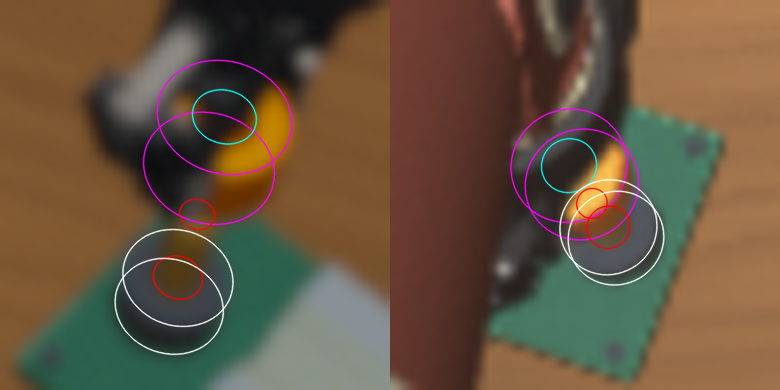

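View pics/ov2.png

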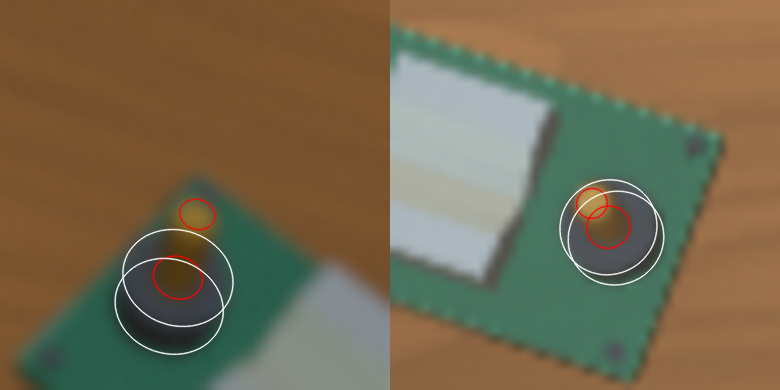

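```bash
python3 -m crank '[[0.5,-0.7,14,0,0,0],[0.5,-0.7,28,0,0,0],[0.5,-0.7,32,0,0,0],[0.5,-0.7,32,0,0,0]]'; python3 avg.py 5;python3 -m crank '[[0,0,2,0,0,0],[0,0,4,0,0,0],[0,0,4,0,0,0]]'; python3 avg.py 4
```

```text
time_s: 8.1
eef_pos: [0.5502, 0.2145, 0.0775]
tool_rot: [[0.38, 0.925, -0.002], [0.925, -0.38, -0.001], [-0.002, -0.001, -1.0]]
contact_force: [0.1, -0.0, -0.1]
grip_width: 0.0391
t 8.3 pos [0.55073 0.21506 0.07843] sd [0.00034 0.00035 0.00057] F [ 0.19 -0.13 -0.83] [0.3  0.41 0.63] yaw -22.29 tilt [ 0.     -0.0002] w 38.69
time_s: 8.55
eef_pos: [0.5511, 0.2142, 0.0743]
tool_rot: [[0.379, 0.925, 0.001], [0.925, -0.379, -0.001], [-0.001, 0.002, -1.0]]
contact_force: [0.9, -2.0, -1.2]
grip_width: 0.0393
t 8.7 pos [0.55114 0.21423 0.07431] sd [1.e-05 3.e-05 2.e-05] F [ 1.13 -2.03 -0.54] [0.25 0.24 0.61] yaw -22.3 tilt [ 0.0011 -0.0014] w 39.51
```

```bash
python3 -m crank '[[-1,0.6,0,0,0,0],[-1,0.6,0,0,0,0]]'; python3 avg.py 4;python3 -m crank '[[0,0,2,0,0,0],[0,0,5,0,0,0],[0,0,5,0,0,0]]'; python3 avg.py 4
```

```text
time_s: 8.87
eef_pos: [0.551, 0.2141, 0.0743]
tool_rot: [[0.379, 0.925, 0.0], [0.925, -0.379, 0.0], [0.0, 0.0, -1.0]]
contact_force: [1.4, -1.7, -0.9]
grip_width: 0.0393
t 9.0167 pos [0.55095 0.21411 0.07426] sd [1.e-05 1.e-05 1.e-05] F [ 1.62 -2.43 -0.82] [0.18 0.44 0.62] yaw -22.27 tilt [ 0.0004 -0.0001] w 39.07
time_s: 9.27
eef_pos: [0.5508, 0.2139, 0.0688]
tool_rot: [[0.379, 0.925, 0.0], [0.925, -0.379, -0.001], [-0.001, 0.0, -1.0]]
contact_force: [1.5, -2.1, -1.3]
grip_width: 0.0395
t 9.4167 pos [0.55081 0.21383 0.06881] sd [1.e-05 2.e-05 4.e-05] F [ 1.65 -2.46 -1.87] [0.33 0.51 0.51] yaw -22.27 tilt [-0.0001 -0.0007] w 39.4
```

```bash
python3 -m crank '[[-0.5,0.3,4,0,0,0],[-1,0.5,8,0,0,0],[-1,0.5,12,0,0,0],[-1,0.5,12,0,0,0]]'; python3 avg.py 4
```

```text
time_s: 9.75
eef_pos: [0.5504, 0.2134, 0.0562]
tool_rot: [[0.379, 0.926, -0.001], [0.926, -0.379, 0.0], [-0.0, -0.001, -1.0]]
contact_force: [1.5, -0.6, -1.9]
grip_width: 0.0391
t 9.9 pos [0.55045 0.21343 0.05658] sd [2.0e-05 1.0e-05 2.3e-04] F [ 1.11 -1.21 -1.8 ] [0.53 0.4  0.48] yaw -22.24 tilt [-0.001   0.0001] w 38.79
```

```bash
python3 -m crank '[[0,0,5,0,0,0],[0,0,10,0,0,0],[0,0,14,0,0,0],[0,0,14,0,0,0]]'; python3 avg.py 4; python3 -m crank '[[0,0,1.5,0,0,0],[0,0,3,0,0,0],[0,0,3,0,0,0]]'; python3 avg.py 4
```

```text
time_s: 10.23
eef_pos: [0.5504, 0.2133, 0.0422]
tool_rot: [[0.379, 0.926, -0.001], [0.926, -0.379, -0.0], [-0.001, -0.001, -1.0]]
contact_force: [-0.0, -1.1, -1.3]
grip_width: 0.0394
t 10.3833 pos [0.55042 0.21334 0.04261] sd [5.e-05 5.e-05 3.e-04] F [ 0.05 -0.29 -1.33] [0.46 0.66 0.05] yaw -22.25 tilt [-0.0011  0.    ] w 39.25
time_s: 10.63
eef_pos: [0.5505, 0.2134, 0.04]
tool_rot: [[0.379, 0.926, -0.001], [0.926, -0.379, 0.0], [-0.0, -0.001, -1.0]]
contact_force: [-0.6, 0.1, -0.7]
grip_width: 0.039
t 10.7833 pos [0.55052 0.21338 0.04009] sd [6.e-05 1.e-05 8.e-05] F [-0.    0.24 -0.88] [0.52 0.23 0.15] yaw -22.25 tilt [-0.0007  0.0003] w 39.19
```

```bash
python3 -m crank '[[0,0,1,0,0,0],[0,0,2,0,0,0],[0,0,2,0,0,0]]'; python3 avg.py 4
```

```text
time_s: 11.03
eef_pos: [0.5509, 0.2134, 0.039]
tool_rot: [[0.379, 0.926, -0.0], [0.926, -0.379, 0.001], [0.001, -0.0, -1.0]]
contact_force: [-1.2, -0.1, 4.1]
grip_width: 0.039
t 11.1833 pos [0.55087 0.21336 0.03899] sd [1.e-05 2.e-05 1.e-05] F [-1.55  0.44  4.73] [0.46 0.7  0.47] yaw -22.25 tilt [0.0001 0.0008] w 38.99
```

```bash
python3 -m crank '[[0,0,0,0,0,0],[0,0,0,0,0,0],[0,0,0,0,0,0],[0,0,0,0,0,0]]' 58 40; python3 avg.py 3; python3 -m crank '[[0,0,-10,0,0,0],[0,0,-40,0,0,0],[0,0,-80,0,0,0],[0,0,-120,0,0,0],[0,0,-150,0,0,0]]'; python3 go.py .5116 .0079 .15 34.3
```

```text
time_s: 11.52
eef_pos: [0.5508, 0.2131, 0.038]
tool_rot: [[0.379, 0.926, -0.0], [0.926, -0.379, -0.0], [-0.0, -0.0, -1.0]]
contact_force: [-0.2, -0.4, 0.3]
grip_width: 0.0581
t 11.6167 pos [0.5508  0.21305 0.03798] sd [1.e-05 2.e-05 1.e-05] F [-0.05 -0.53 -0.07] [0.29 0.14 0.25] yaw -22.26 tilt [-0.0002 -0.0002] w 58.35
time_s: 12.03
eef_pos: [0.5519, 0.2128, 0.1922]
tool_rot: [[0.379, 0.925, 0.004], [0.925, -0.379, 0.001], [0.002, 0.003, -1.0]]
contact_force: [1.5, 0.5, -0.5]
grip_width: 0.0576
t 12.0333 pos [0.55 0.21 0.19] yaw -22.29120275451456 tilt z [0. 0.] F [ 1.53  0.5  -0.54] w 57.614336061950404
row [-205.01   40.32   41.91] [  0.23  -0.03 -56.59] dist 213.09881742691007 rot 56.59140704345395
```

```bash
python3 -m crank '[[-103,20,20,0,0,-28],[-103,20,20,0,0,-28],[-103,20,20,0,0,-28],[-103,20,20,0,0,-28]]' 68; python3 go.py .5116 .0079 .13 34.6
```

```text
time_s: 12.37
eef_pos: [0.5287, 0.102, 0.1689]
tool_rot: [[-0.095, 0.995, -0.002], [0.995, 0.095, -0.005], [-0.005, -0.002, -1.0]]
contact_force: [-0.1, -0.7, 0.2]
grip_width: 0.0679
t 12.3667 pos [0.53 0.1  0.17] yaw 5.475464467634356 tilt z [-0.   -0.01] F [-0.09 -0.65  0.24] w 67.90194273671777
row [-91.82 -25.96  39.41] [ -0.18   0.25 -29.12] dist 103.24166830019735 rot 29.12582538400528
```

```bash
python3 -m crank '[[-92,-26,39,0,0,-29],[-92,-26,39,0,0,-29],[-92,-26,39,0,0,-29],[-92,-26,39,0,0,-29],[-92,-26,39,0,0,-29]]'; python3 avg.py 6; python3 - <<'E'
from h import *
X=np.array(get_state()["eef_pos"])
for n in("scene","top"):
    p=capture(n); np.save(n+"_r.npy",p,allow_pickle=True)
    u,v=(320,190) if n=="scene" else (262,200)
    c=cv2.resize(p["pixels"][v-45:v+45,u-45:u+45],None,fx=4.4,fy=4.4,interpolation=cv2.INTER_CUBIC)
    cv2.imwrite(f"pics/t_{n}.png",c)
cv2.imwrite("pics/t5.png",np.hstack([cv2.imread("pics/t_scene.png"),cv2.imread("pics/t_top.png")]))
E
```

```text
time_s: 12.78
eef_pos: [0.5132, 0.0135, 0.1296]
tool_rot: [[-0.568, 0.823, -0.0], [0.823, 0.568, -0.001], [-0.0, -0.001, -1.0]]
contact_force: [-0.2, 0.4, 0.2]
grip_width: 0.0679
t 13.0333 pos [0.51398 0.01611 0.12977] sd [0.00035 0.00136 0.00011] F [0.04 0.09 0.12] [0.31 0.48 0.86] yaw 34.64 tilt [0.0009 0.0003] w 68.01
```

View pics/t5.png

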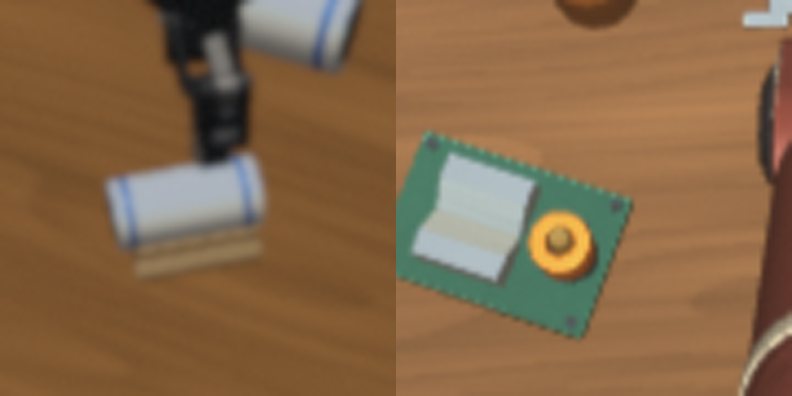

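```bash
python3 -m crank '[[-5.4,-6.6,20,0,0,0],[-5.4,-6.6,45,0,0,0],[-5.4,-6.6,45,0,0,0],[-5.4,-6.6,45,0,0,0]]'; python3 avg.py 6; python3 go.py .5116 .0079 .0246 34.5
```

```text
time_s: 13.47
eef_pos: [0.5105, 0.0084, 0.0836]
tool_rot: [[-0.57, 0.821, -0.003], [0.821, 0.57, -0.0], [0.002, -0.002, -1.0]]
contact_force: [-0.0, 0.1, 0.9]
grip_width: 0.0682
t 13.7167 pos [0.51188 0.00831 0.08493] sd [6.5e-04 9.0e-05 6.6e-04] F [ 0.31 -0.29  0.28] [0.34 0.36 0.48] yaw 34.77 tilt [0.001  0.0001] w 68.0
t 13.7167 pos [0.51 0.01 0.09] yaw 34.76637895722933 tilt z [0. 0.] F [ 0.14 -0.13  0.28] w 68.00453909156839
row [ 0.22 -0.81 60.8 ] [0.12 0.07 0.27] dist 60.802058729651975 rot 0.30043860679474743
```

```bash
python3 -m crank '[[0,-0.5,25,0,0,0],[0,-0.5,50,0,0,0],[0,-0.5,60.5,0,0,0],[0,-0.5,60.5,0,0,0]]'; python3 avg.py 4; python3 -m crank '[[0,0,0,0,0,0],[0,0,0,0,0,0],[0,0,0,0,0,0],[0,0,0,0,0,0],[0,0,0,0,0,0]]' 36 60; python3 avg.py 4
```

```text
time_s: 14.05
eef_pos: [0.5095, 0.0077, 0.0223]
tool_rot: [[-0.57, 0.822, -0.004], [0.822, 0.57, 0.0], [0.002, -0.003, -1.0]]
contact_force: [0.2, -0.0, -1.3]
grip_width: 0.0679
t 14.2 pos [0.51079 0.00757 0.02366] sd [8.5e-04 7.0e-05 9.3e-04] F [-0.05 -0.23 -0.01] [0.37 0.28 0.75] yaw 34.74 tilt [-0.0009 -0.    ] w 68.36
time_s: 14.62
eef_pos: [0.5118, 0.0076, 0.0252]
tool_rot: [[-0.57, 0.822, 0.003], [0.822, 0.57, 0.0], [-0.001, 0.002, -1.0]]
contact_force: [-1.5, 0.3, 5.3]
grip_width: 0.0417
t 14.7667 pos [0.51185 0.00758 0.02524] sd [1.e-05 2.e-05 1.e-05] F [-0.96  0.12  5.14] [0.46 0.36 0.07] yaw 34.73 tilt [0.0026 0.0002] w 42.07
```

```bash
python3 -m crank '[[0,0,-5,0,0,0],[0,0,-15,0,0,0],[0,0,-30,0,0,0],[0,0,-30,0,0,0]]'; python3 avg.py 5; python3 -m crank '[[0,0,-30,0,0,0],[0,0,-60,0,0,0],[0,0,-80,0,0,0],[0,0,-80,0,0,0]]'; python3 avg.py 5;  python3 - <<'E'
from h import *
for n in("scene",):
    p=capture(n); np.save(n+"_r2.npy",p,allow_pickle=True)
    u,v=(320,165) if n=="scene" else (262,200)
    c=cv2.resize(p["pixels"][v-45:v+45,u-45:u+45],None,fx=6,fy=6,interpolation=cv2.INTER_CUBIC)
    cv2.imwrite(f"pics/t6.png",c)
E
python3 go.py .56 .15 .14 3
```

```text
time_s: 15.1
eef_pos: [0.5123, 0.0075, 0.0561]
tool_rot: [[-0.57, 0.822, 0.004], [0.822, 0.57, 0.0], [-0.002, 0.004, -1.0]]
contact_force: [0.4, -0.0, -2.9]
grip_width: 0.0421
t 15.3 pos [0.51126 0.00761 0.05453] sd [7.70e-04 6.00e-05 1.01e-03] F [-0.21 -0.05 -3.75] [0.59 0.11 0.58] yaw 34.75 tilt [ 0.0014 -0.    ] w 42.27
time_s: 15.63
eef_pos: [0.5134, 0.0074, 0.1368]
tool_rot: [[-0.57, 0.822, 0.007], [0.822, 0.57, 0.0], [-0.004, 0.006, -1.0]]
contact_force: [0.7, 0.6, -4.0]
grip_width: 0.0419
t 15.8333 pos [0.51093 0.00762 0.1338 ] sd [0.00158 0.00013 0.00179] F [ 0.1   0.15 -4.23] [0.32 0.46 0.59] yaw 34.75 tilt [0.0005 0.0001] w 41.69
t 15.8833 pos [0.51 0.01 0.13] yaw 34.749091254070095 tilt z [-0. -0.] F [-0.86  0.72 -3.87] w 41.83563808285867
row [ 88.05 122.78  -8.46] [-0.26 -0.08 31.75] dist 151.32696917930673 rot 31.7498858974923
```

View pics/t6.png

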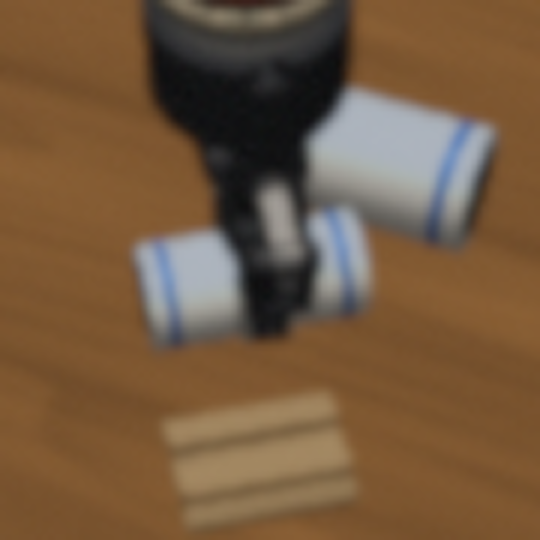

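```bash
python3 -m crank '[[18,25,-2,0,0,6.4],[35,49,-4,0,0,12.8],[53,74,-6,0,0,19.2],[70,98,-8,0,0,25.6],[88,123,-8,0,0,32]]'; python3 go.py .5784 .2809 .135 -22.46
```

```text
time_s: 16.3
eef_pos: [0.5613, 0.151, 0.1401]
tool_rot: [[-0.042, 0.999, -0.003], [0.999, 0.042, -0.001], [-0.001, -0.003, -1.0]]
contact_force: [0.9, -0.3, -4.3]
grip_width: 0.042
t 16.3 pos [0.56 0.15 0.14] yaw 2.410418194989321 tilt z [-0. -0.] F [ 0.88 -0.31 -4.3 ] w 41.95502678956374
row [129.1   22.58   4.93] [-0.15  0.1  24.87] dist 131.1572671575651 rot 24.871161655347134
```

```bash
python3 -m crank '[[32,6,1,0,0,6.2],[64,11,2,0,0,12.4],[97,17,4,0,0,18.6],[129,22.6,5,0,0,24.9],[129,22.6,5,0,0,24.9]]';python3 -m crank '[[0,0,0,0,0,0],[0,0,0,0,0,0]]'; python3 avg.py 6; python3 go.py .5784 .2809 .095 -22.46
 python3 - <<'E'
from h import *
for n in("scene","top"):
    p=capture(n); np.save(n+"_p.npy",p,allow_pickle=True)
    u,v=(400,225) if n=="scene" else (240,200)
    c=cv2.resize(p["pixels"][v-45:v+45,u-45:u+45],None,fx=4.4,fy=4.4,interpolation=cv2.INTER_CUBIC)
    cv2.imwrite(f"pics/t_{n}.png",c)
cv2.imwrite("pics/t7.png",np.hstack([cv2.imread("pics/t_scene.png"),cv2.imread("pics/t_top.png")]))
E
```

```text
time_s: 16.72
eef_pos: [0.5753, 0.2921, 0.1329]
tool_rot: [[0.368, 0.93, -0.004], [0.93, -0.368, 0.007], [0.005, -0.007, -1.0]]
contact_force: [-1.7, 3.8, -4.5]
grip_width: 0.0422
time_s: 16.88
eef_pos: [0.5771, 0.2793, 0.1345]
tool_rot: [[0.376, 0.927, -0.003], [0.927, -0.376, -0.003], [-0.004, -0.002, -1.0]]
contact_force: [0.8, -1.2, -3.4]
grip_width: 0.042
t 17.1333 pos [0.578   0.27814 0.1358 ] sd [0.00049 0.00055 0.00077] F [ 0.46 -0.2  -3.94] [0.4  0.64 0.59] yaw -22.25 tilt [-0.0015 -0.0019] w 41.94
t 17.1333 pos [0.58 0.28 0.14] yaw -22.29571445211681 tilt z [-0. -0.] F [ 0.45  0.73 -4.63] w 41.94481989098989
row [ 2.43 -1.07 41.71] [-0.    0.03  0.16] dist 41.794699346693136 rot 0.16753268780812577
```

View pics/t7.png

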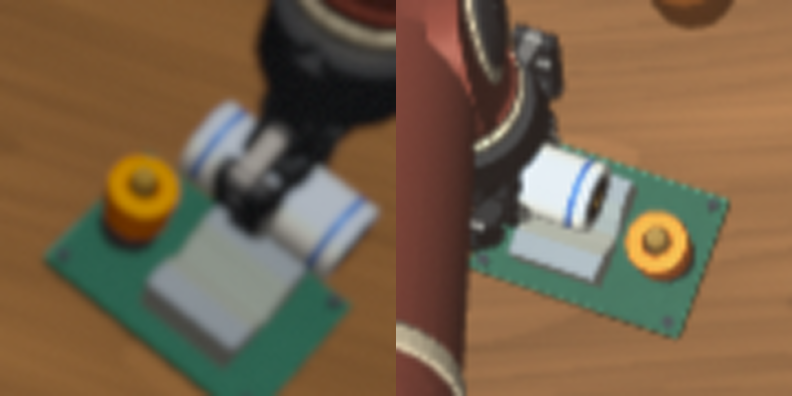

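```bash
python3 -m crank '[[2.7,-0.7,25,0,0,-0.1],[2.7,-0.7,50,0,0,-0.1],[2.7,-0.7,72,0,0,-0.1],[2.7,-0.7,72,0,0,-0.1],[2.7,-0.7,72,0,0,-0.1]]'; python3 avg.py 6
```

```text
time_s: 17.65
eef_pos: [0.5778, 0.2822, 0.0639]
tool_rot: [[0.376, 0.927, -0.003], [0.927, -0.376, -0.001], [-0.002, -0.002, -1.0]]
contact_force: [0.5, 0.1, -1.9]
grip_width: 0.0419
t 17.9 pos [0.57965 0.28267 0.06606] sd [0.00088 0.00026 0.00106] F [ 0.14 -0.32 -3.14] [0.27 0.22 0.63] yaw -22.08 tilt [0.0022 0.0007] w 41.69
```

```bash
python3 -m crank '[[0,0,8,0,0,0.1],[0,0,16,0,0,0.2],[0,0,17,0,0,0.2],[0,0,17,0,0,0.2]]'; python3 avg.py 5; python3 -m crank '[[0,0,1.5,0,0,0],[0,0,3,0,0,0],[0,0,3,0,0,0]]'; python3 avg.py 5
```

```text
time_s: 18.23
eef_pos: [0.5785, 0.2824, 0.0471]
tool_rot: [[0.379, 0.925, -0.001], [0.925, -0.379, -0.001], [-0.001, -0.0, -1.0]]
contact_force: [-0.4, -0.9, -3.3]
grip_width: 0.0419
t 18.4333 pos [0.57831 0.28255 0.04732] sd [0.00012 0.00011 0.00017] F [ 0.09  0.23 -3.77] [0.65 0.72 0.29] yaw -22.26 tilt [-0.0009 -0.0004] w 42.15
time_s: 18.68
eef_pos: [0.58, 0.2823, 0.0454]
tool_rot: [[0.379, 0.925, 0.003], [0.925, -0.379, -0.0], [0.001, 0.003, -1.0]]
contact_force: [1.4, -0.8, -0.8]
grip_width: 0.0419
t 18.8833 pos [0.57994 0.28233 0.0454 ] sd [1.e-05 1.e-05 2.e-05] F [ 2.15 -0.47 -0.87] [0.56 0.46 0.24] yaw -22.27 tilt [ 0.0028 -0.0001] w 42.28
```

```bash
python3 -m crank '[[0,1,0,0,0,0],[0,2,0,0,0,0],[0,2,0.5,0,0,0]]'; python3 avg.py 4; python3 -m crank '[[0,0,1,0,0,0],[0,0,1,0,0,0]]'; python3 avg.py 4
```

```text
time_s: 19.13
eef_pos: [0.5801, 0.2823, 0.0452]
tool_rot: [[0.378, 0.926, -0.001], [0.926, -0.378, 0.001], [0.0, -0.002, -1.0]]
contact_force: [-1.4, -0.5, 7.8]
grip_width: 0.0424
t 19.2833 pos [0.58005 0.28229 0.04519] sd [2.e-05 2.e-05 2.e-05] F [-1.22 -0.4   6.65] [0.23 0.09 0.69] yaw -22.23 tilt [-0.0011  0.0009] w 41.81
time_s: 19.45
eef_pos: [0.5801, 0.2823, 0.0451]
tool_rot: [[0.378, 0.926, -0.001], [0.926, -0.378, 0.001], [0.001, -0.001, -1.0]]
contact_force: [-2.5, -1.5, 9.7]
grip_width: 0.0419
t 19.6 pos [0.58008 0.28229 0.04513] sd [1.e-05 1.e-05 0.e+00] F [-3.07 -1.26  9.94] [0.44 0.29 0.6 ] yaw -22.22 tilt [-0.0009  0.0012] w 42.01
```

```bash
python3 -m crank '[[0,-0.5,-1.3,0,0,0],[-3,-0.5,-1.3,0,0,0],[-6,-0.5,-1.3,0,0,0],[-6,-0.5,-1.3,0,0,0]]'; python3 avg.py 4; python3 -m crank '[[-1,0,0,0,0,0],[-2,0,0,0,0,0],[-2,0,0,0,0,0]]'; python3 avg.py 4
```

```text
time_s: 19.93
eef_pos: [0.5785, 0.2781, 0.0453]
tool_rot: [[0.378, 0.926, 0.002], [0.926, -0.378, 0.003], [0.004, 0.001, -1.0]]
contact_force: [2.1, 3.1, 3.2]
grip_width: 0.0419
t 20.0833 pos [0.57853 0.27809 0.04526] sd [1.e-05 3.e-05 1.e-05] F [2.19 4.17 4.18] [0.28 0.61 0.9 ] yaw -22.21 tilt [0.0022 0.0026] w 41.89
time_s: 20.33
eef_pos: [0.5778, 0.2764, 0.0452]
tool_rot: [[0.378, 0.926, 0.002], [0.926, -0.378, 0.003], [0.003, 0.001, -1.0]]
contact_force: [3.6, 5.2, 5.1]
grip_width: 0.0418
t 20.4833 pos [0.57783 0.27643 0.04524] sd [2.e-05 0.e+00 1.e-05] F [2.54 4.7  4.74] [0.71 0.34 0.44] yaw -22.19 tilt [0.0023 0.0026] w 41.86
```

```bash
python3 -m crank '[[-1,0,-0.3,0,0,0],[-2,0,-0.3,0,0,0],[-2,0,-0.3,0,0,0]]'; python3 avg.py 4; python3 -m crank '[[-1,0,0,0,0,0],[-1,0,0,0,0,0]]'; python3 avg.py 4; python3 -m crank '[[-1,0,0,0,0,0],[-1,0,0,0,0,0]]'; python3 avg.py 4;
```

```text
time_s: 20.73
eef_pos: [0.5767, 0.2739, 0.0452]
tool_rot: [[0.378, 0.926, 0.001], [0.926, -0.378, 0.002], [0.002, 0.001, -1.0]]
contact_force: [2.6, 4.2, 4.7]
grip_width: 0.042
t 20.8833 pos [0.57675 0.27387 0.04523] sd [1.e-05 1.e-05 1.e-05] F [2.82 4.1  4.72] [0.22 0.39 0.22] yaw -22.22 tilt [0.0014 0.0016] w 41.67
time_s: 21.05
eef_pos: [0.5764, 0.273, 0.0452]
tool_rot: [[0.378, 0.926, 0.002], [0.926, -0.378, 0.002], [0.002, 0.001, -1.0]]
contact_force: [2.7, 4.0, 3.8]
grip_width: 0.0418
t 21.2 pos [0.5764  0.27305 0.04522] sd [1.e-05 2.e-05 1.e-05] F [2.54 4.31 4.08] [0.51 0.42 0.36] yaw -22.22 tilt [0.0015 0.0017] w 41.81
time_s: 21.37
eef_pos: [0.5761, 0.2722, 0.0452]
tool_rot: [[0.378, 0.926, 0.002], [0.926, -0.378, 0.002], [0.002, 0.001, -1.0]]
contact_force: [3.1, 5.4, 3.1]
grip_width: 0.0419
t 21.5167 pos [0.57607 0.27216 0.04523] sd [1.e-05 2.e-05 1.e-05] F [2.62 4.49 3.66] [0.28 0.76 0.45] yaw -22.22 tilt [0.0016 0.0017] w 41.89
```

```bash
cat > look.py <<'E'
from h import *
import sys
for n in("scene","top"):
    p=capture(n); np.save(n+"_"+sys.argv[1]+".npy",p,allow_pickle=True)
    u,v=(400,235) if n=="scene" else (244,210)
    c=cv2.resize(p["pixels"][v-30:v+30,u-30:u+30],None,fx=6.6,fy=6.6,interpolation=cv2.INTER_CUBIC)
    cv2.imwrite(f"pics/t_{n}.png",c)
cv2.imwrite(f"pics/{sys.argv[1]}.png",np.hstack([cv2.imread("pics/t_scene.png"),cv2.imread("pics/t_top.png")]))
E
python3 look.py t8
```

```text
(no output)
```

View pics/t8.png

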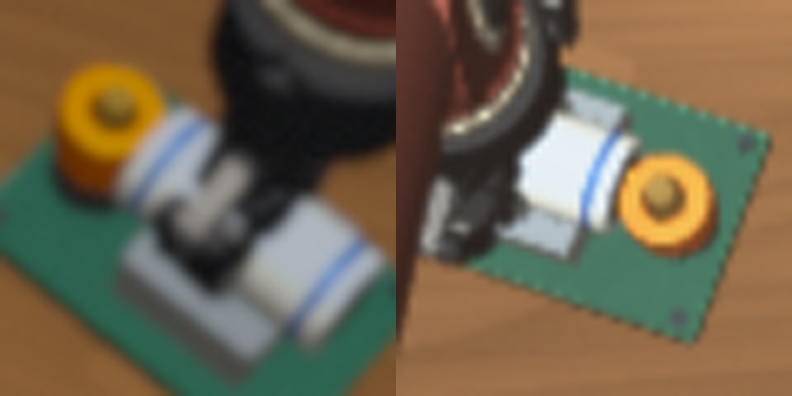

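```bash
python3 -m crank '[[-1,0,0,0,0,0],[-1,0,0,0,0,0]]'; python3 avg.py 3; python3 -m crank '[[-1,0,0,0,0,0],[-1,0,0,0,0,0]]'; python3 avg.py 3
```

```text
time_s: 21.78
eef_pos: [0.5758, 0.2716, 0.0452]
tool_rot: [[0.378, 0.926, 0.002], [0.926, -0.378, 0.002], [0.003, 0.001, -1.0]]
contact_force: [2.1, 5.3, 4.0]
grip_width: 0.0418
t 21.8833 pos [0.57578 0.27157 0.04522] sd [0.e+00 0.e+00 1.e-05] F [2.75 5.45 4.09] [0.45 0.59 0.09] yaw -22.21 tilt [0.0019 0.0021] w 42.36
time_s: 22.05
eef_pos: [0.5757, 0.2715, 0.0452]
tool_rot: [[0.378, 0.926, 0.003], [0.926, -0.378, 0.003], [0.004, 0.001, -1.0]]
contact_force: [4.0, 6.3, 2.8]
grip_width: 0.0417
t 22.15 pos [0.57577 0.27148 0.04523] sd [2.e-05 3.e-05 1.e-05] F [3.57 6.1  3.  ] [0.33 0.7  0.22] yaw -22.2 tilt [0.0029 0.0033] w 41.84
```

```bash
python3 -m crank '[[1,0,0,0,0,0],[2,0,-0.5,0,0,0],[2,0,-0.5,0,0,0]]'; python3 avg.py 3;  python3 -m crank '[[0,0,0,0,0,0],[0,0,0,0,0,0],[0,0,0,0,0,0],[0,0,0,0,0,0],[0,0,0,0,0,0]]' 62 40; python3 avg.py 3
```

```text
time_s: 22.4
eef_pos: [0.5758, 0.2715, 0.0452]
tool_rot: [[0.378, 0.926, 0.001], [0.926, -0.378, 0.0], [0.001, 0.001, -1.0]]
contact_force: [3.4, 4.6, 2.2]
grip_width: 0.0419
t 22.5 pos [0.57577 0.27151 0.04525] sd [1.e-05 1.e-05 2.e-05] F [3.51 3.95 2.46] [0.21 0.45 0.24] yaw -22.23 tilt [0.0008 0.0005] w 41.58
time_s: 22.92
eef_pos: [0.5746, 0.2698, 0.0447]
tool_rot: [[0.38, 0.925, -0.002], [0.925, -0.38, -0.002], [-0.002, -0.001, -1.0]]
contact_force: [-0.8, 0.1, -1.1]
grip_width: 0.0619
t 23.0167 pos [0.57484 0.27015 0.04487] sd [0.00018 0.00024 0.00013] F [-0.03  0.65 -0.68] [0.76 0.49 0.61] yaw -22.3 tilt [-0.0016 -0.0012] w 62.4
```

```bash
python3 -m crank '[[0,0,-8,0,0,0],[0,0,-25,0,0,0],[0,0,-60,0,0,0],[0,0,-60,0,0,0]]'; python3 -m crank '[[0,0,0,0,0,0],[0,0,0,0,0,0],[0,0,0,0,0,0],[0,0,0,0,0,0],[0,0,0,0,0,0]]' 0 40; python3 avg.py 5; python3 look.py t9
```

```text
time_s: 23.35
eef_pos: [0.5797, 0.2717, 0.112]
tool_rot: [[0.379, 0.925, 0.011], [0.925, -0.379, 0.004], [0.008, 0.009, -1.0]]
contact_force: [1.2, 0.0, 0.8]
grip_width: 0.0622
time_s: 23.77
eef_pos: [0.5748, 0.2709, 0.1043]
tool_rot: [[0.379, 0.926, -0.002], [0.926, -0.379, -0.001], [-0.002, -0.001, -1.0]]
contact_force: [-0.3, -0.0, 0.2]
grip_width: 0.0015
t 23.9667 pos [0.57507 0.27084 0.10461] sd [1.9e-04 3.0e-05 2.3e-04] F [-0.01 -0.24  0.05] [0.5  0.39 0.39] yaw -22.26 tilt [-0.0013 -0.0007] w -0.28
```

View pics/t9.png

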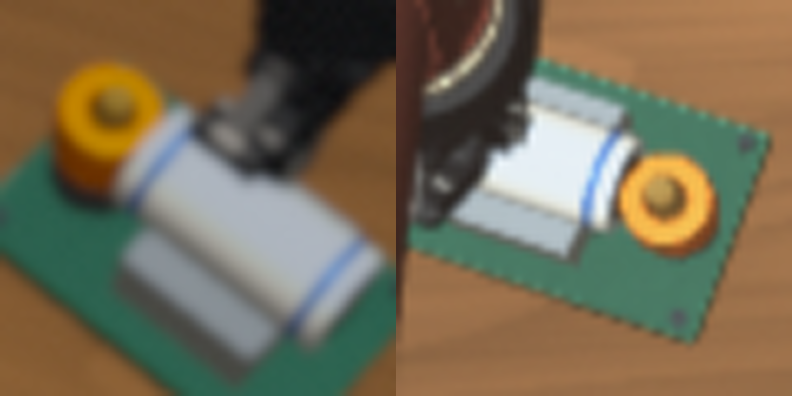

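```bash
python3 -m crank '[[0.9,0.4,12,0,0,0],[0.9,0.4,24,0,0,0],[0.9,0.4,27,0,0,0],[0.9,0.4,27,0,0,0],[0.9,0.4,27,0,0,0]]'; python3 avg.py 5;python3 -m crank '[[0,0,1,0,0,0],[0,0,2,0,0,0],[0,0,2,0,0,0]]'; python3 avg.py 4
```

```text
time_s: 24.48
eef_pos: [0.5759, 0.2715, 0.0776]
tool_rot: [[0.379, 0.925, -0.001], [0.925, -0.379, -0.001], [-0.001, -0.001, -1.0]]
contact_force: [0.0, 0.8, 0.1]
grip_width: 0.0001
t 24.6833 pos [0.57626 0.27159 0.07826] sd [2.0e-04 8.0e-05 3.8e-04] F [0.3  0.26 0.37] [0.32 0.52 0.39] yaw -22.26 tilt [ 0.     -0.0002] w -0.18
time_s: 24.93
eef_pos: [0.576, 0.2717, 0.0762]
tool_rot: [[0.379, 0.926, -0.0], [0.926, -0.379, -0.0], [-0.0, -0.0, -1.0]]
contact_force: [-0.4, 0.0, -0.2]
grip_width: 0.0002
t 25.0833 pos [0.57607 0.27171 0.07628] sd [4.e-05 2.e-05 5.e-05] F [-0.28 -0.2   0.36] [0.17 0.29 0.44] yaw -22.25 tilt [-0.0002 -0.    ] w 0.24
```

```bash
python3 -m crank '[[0,0,1,0,0,0],[0,0,2,0,0,0],[0,0,2,0,0,0]]'; python3 avg.py 4;python3 -m crank '[[0,0,1,0,0,0],[0,0,1,0,0,0]]'; python3 avg.py 4
```

```text
time_s: 25.33
eef_pos: [0.5764, 0.2717, 0.0752]
tool_rot: [[0.379, 0.925, 0.0], [0.925, -0.379, 0.0], [0.001, 0.0, -1.0]]
contact_force: [-0.4, 0.7, 5.0]
grip_width: -0.0
t 25.4833 pos [0.57637 0.27174 0.07521] sd [1.e-05 2.e-05 1.e-05] F [-1.34 -0.1   5.41] [0.6  0.51 0.36] yaw -22.26 tilt [0.0004 0.0005] w -0.13
time_s: 25.65
eef_pos: [0.5764, 0.2718, 0.0751]
tool_rot: [[0.379, 0.925, 0.0], [0.925, -0.379, 0.001], [0.001, -0.0, -1.0]]
contact_force: [-3.0, -1.7, 9.9]
grip_width: 0.0002
t 25.8 pos [0.5764  0.27174 0.07512] sd [1.e-05 2.e-05 1.e-05] F [-3.03 -1.16  9.8 ] [0.11 0.55 0.2 ] yaw -22.26 tilt [0.0005 0.001 ] w 0.01
```

```bash
python3 -m crank '[[-0.5,-0.5,0.5,0,0,0],[-1,-1,1,0,0,0],[-1,-1,1,0,0,0]]'; python3 avg.py 5
```

```text
time_s: 26.05
eef_pos: [0.5764, 0.2717, 0.0751]
tool_rot: [[0.379, 0.925, 0.004], [0.925, -0.379, 0.002], [0.004, 0.003, -1.0]]
contact_force: [-1.6, -0.7, 12.0]
grip_width: -0.0
t 26.25 pos [0.57637 0.27172 0.07509] sd [1.e-05 1.e-05 1.e-05] F [-2.17 -0.29 11.86] [0.3  0.49 0.4 ] yaw -22.25 tilt [0.0036 0.0023] w 0.23
```

```bash
python3 -m crank '[[-0.5,-0.8,0.8,0,0,0],[-0.5,-0.8,0.8,0,0,0],[-0.5,-0.8,0.8,0,0,0]]'; python3 avg.py 5; python3 look.py t10; python3 - <<'E'
from h import *
for n in("scene",):
    p=np.load(n+"_t10.npy",allow_pickle=True).item();cv2.imwrite("pics/full10.png",p["pixels"])
E
```

```text
time_s: 26.5
eef_pos: [0.5764, 0.2717, 0.0751]
tool_rot: [[0.379, 0.925, 0.006], [0.926, -0.379, 0.003], [0.005, 0.004, -1.0]]
contact_force: [-1.3, 0.2, 14.1]
grip_width: 0.0003
t 26.7 pos [0.57635 0.27173 0.07506] sd [1.e-05 1.e-05 1.e-05] F [-1.76  0.09 14.07] [0.48 0.44 0.47] yaw -22.25 tilt [0.0057 0.0029] w 0.15
```

View pics/t10.png

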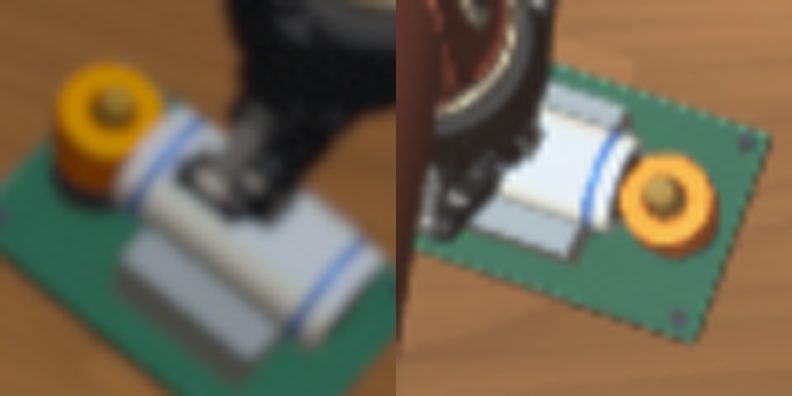

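View pics/full10.png

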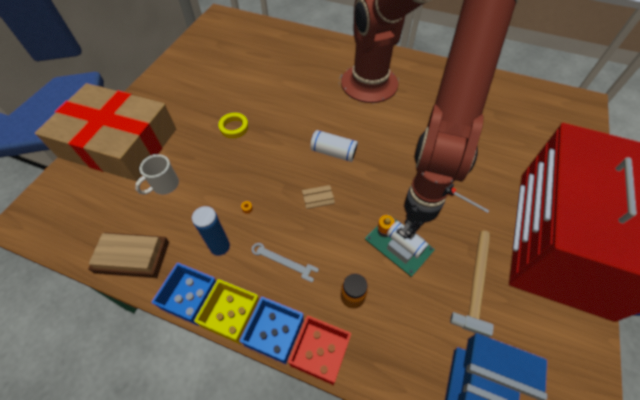

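```bash
python3 - <<'E'
from h import *
import h
orange=lambda im:(lambda h:(h[...,1]>165)&(h[...,2]>150))(cv2.cvtColor(im,cv2.COLOR_BGR2HSV).astype(int))
_s=h.shape
h.shape=lambda k:_s("sleeve")[40:]-[0,0,.03] if k=="disc" else _s(k)
p=np.load("top_t10.npy",allow_pickle=True).item()
# sleeve top in top view
u,v=proj(p,[.5505,.2134,.062])[0].astype(int);b=(u-12,v-12,u+13,v+13)
m,_=softmask(p,b,orange);q,c=fit([(p,b,m)],"disc",.062,[.5505,.2134,0]);print("sleeve",q[:2],c)
S0=q[:2]; yaw=-.392;d=np.array([-np.sin(yaw),np.cos(yaw)])
T=[]
for n in("scene","top"):
    p=np.load(n+"_t10.npy",allow_pickle=True).item()
    u,v=(400,235) if n=="scene" else (244,210);f=6.6
    im=cv2.resize(p["pixels"][v-30:v+30,u-30:u+30],None,fx=f,fy=f,interpolation=cv2.INTER_CUBIC)
    c=np.array([.5764,.2717]); c=S0+d*.0655
    R=place("roller",[*c,yaw],.053)
    for X,col in((R[:40],(0,0,255)),(R[40:],(0,0,255)),(place("disc",[*S0,0],.062),(255,0,255)),(place("disc",[*S0,0],.032),(255,0,255))):
        qq=((proj(p,X)-[u-30,v-30]+.5)*f-.5);cv2.polylines(im,[np.round(qq*8).astype(np.int32)],True,col,1,cv2.LINE_AA,3)
    T.append(im)
cv2.imwrite("pics/ov10.png",np.hstack(T))
E
```

```text
sleeve [0.54890687 0.21189216] 0.05684167011161637
```

View pics/ov10.png

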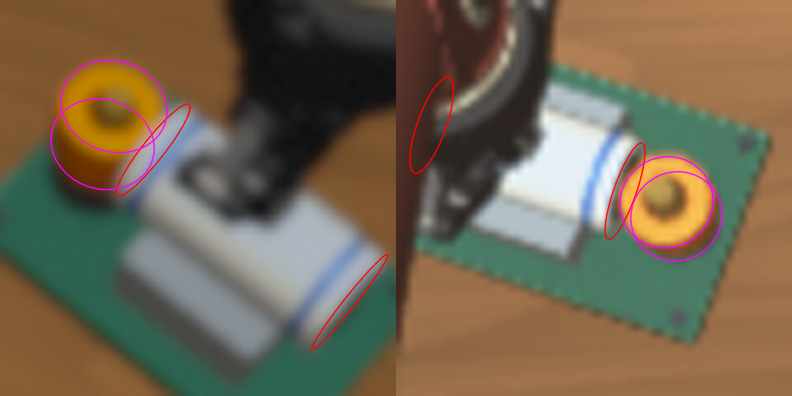

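```bash
python3 -m crank '[[0,0,0.2,0,0,0],[0,0,0.2,0,0,0],[0,0,0.2,0,0,0],[0,0,0.2,0,0,0],[0,0,0.2,0,0,0]]'; python3 avg.py 8; python3 - <<'E'
from station import arm
print(arm.sign_off())
E
```

```text
time_s: 27.22
eef_pos: [0.5764, 0.2717, 0.075]
tool_rot: [[0.379, 0.926, 0.006], [0.926, -0.379, 0.003], [0.005, 0.004, -1.0]]
contact_force: [-2.1, -0.1, 15.7]
grip_width: 0.0001
t 27.5667 pos [0.57637 0.27172 0.07505] sd [1.e-05 1.e-05 1.e-05] F [-2.3  -0.24 15.4 ] [0.41 0.4  0.29] yaw -22.25 tilt [0.0057 0.003 ] w -0.05
the job is handed in; nothing more can be done
None
```

The job is handed in at about 27.6 s, with the roller still pressed in the V. No verdict was reported.

**What I did**
- **Sleeve:** I slid the larger of the two orange rings, which matched the 40 mm size, over the post. I lowered it until the downward push showed it on the pedestal, then let it go.
- **Roller:** I lifted the small roller from the cradle and lowered it into the V. I slid it along until it stopped against the sleeve, released it, and pressed on its top with the closed fingers.

**Last checks**
- **Press force:** it was steady at 15.4 N straight down, with about 2.3 N sideways. I have no direct reading of the force on each V face.
- **Roller height:** the fingertips rest at z = 75.05 mm. A fully seated roller's top is at 75 mm.
- **Position in the pictures:** the roller's outline fits the seated position, with its end at the sleeve in both views. In the scene view, the other things on the bench look unmoved.
- **A disagreement:** the top-camera fit puts the sleeve about 2 mm further from the roller than where I inserted it. The bore only leaves about 1.5 mm of slack, so part of that is probably fit or calibration error. It is still inside the 3 mm limit.

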